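# Restock the polishing caddy at the jeweller's bench

### The job

Restock the blue polishing caddy: set the red polishing bar on the middle of the red pad and the green bar on the middle of the green pad, each flat and lengthwise along its pad. Lift the two identical tins to feel their weight: stand the full one on the middle of the round yellow pad in the caddy and the empty one on the middle of the cork refill mat, keeping both upright. Set things down rather than dropping them, and leave the black charcoal block, which looks like a bar but does not belong, where it lies.

Things in the scene. Friction and masses are not known exactly. Their poses are not given: they have to be found in the camera images.
- red_bar: Dark red polishing-compound bar, 80 (along its x) x 32 (y) x 40 mm (z), about 0.2 kg, with a paper sleeve round part of it, lying on the bench. Origin: centre of its underside; z up.
- green_bar: Green polishing-compound bar, 80 (along its x) x 32 (y) x 40 mm (z), about 0.2 kg, with a paper sleeve round part of it, lying on the bench. Origin: centre of its underside; z up.
- charcoal: Black charcoal soldering block without sleeve, the same size as the bars (80 x 32 x 40 mm), lying loose on the bench: to be left alone. Origin: centre of its underside, x along its length, z up.
- tin_1: One of two outwardly identical closed round tins, metal with a small yellow disc on the lid: 50 mm diameter, 48 mm tall, standing upright on the bench. One of the two is full of polishing shot (0.33 to 0.51 kg), the other is empty (0.04 to 0.06 kg); only lifting it tells which. Origin: centre of its underside, z up.
- tin_2: One of two outwardly identical closed round tins, metal with a small yellow disc on the lid: 50 mm diameter, 48 mm tall, standing upright on the bench. One of the two is full of polishing shot (0.33 to 0.51 kg), the other is empty (0.04 to 0.06 kg); only lifting it tells which. Origin: centre of its underside, z up.
- caddy: Blue open tray fixed on the bench, 114 (x) x 284 (y) mm outside, 20 mm high, walls 4 mm, floor 4 mm thick, with two 4 mm cross walls of the full height that make three equal bays in a row along its y, each about 106 (x) x 89 (y) mm inside; the bay centres lie 93 mm apart. Origin: centre of its underside.
- pad_red: Red rectangular pad, 96 (along its x) x 54 (y) mm, 2 mm thick, fixed on the floor of one of the three bays of the caddy, in the middle of that bay; which bay varies. Origin: centre of its underside; its top is 2 mm above that and 6 mm above the bench; the walls round the bay rise to 20 mm above the bench. Its x axis runs across the caddy, like the caddy's x.
- pad_green: Green rectangular pad, 96 (along its x) x 54 (y) mm, 2 mm thick, fixed on the floor of one of the three bays of the caddy, in the middle of that bay; which bay varies. Origin: centre of its underside; its top is 2 mm above that and 6 mm above the bench; the walls round the bay rise to 20 mm above the bench. Its x axis runs across the caddy, like the caddy's x.
- pad_tin: Round yellow pad, 66 mm diameter, 2 mm thick, fixed on the floor of one of the three bays of the caddy, in the middle of that bay; which bay varies. Origin: centre of its underside; its top is 2 mm above that and 6 mm above the bench; the walls round the bay rise to 20 mm above the bench. Its x axis runs across the caddy, like the caddy's x.
- refill_mat: Square pale cork mat, 100 x 100 mm and 3 mm thick, fixed flat on the bench beside the caddy, with a dark disc of 52 mm marking its middle. Origin: centre of its underside.
There are look-alikes about, which are no part of the job. Leave any turquoise look-alike of the tin_2 alone. Several things look just like the pad_tin: the one meant starts farthest to the robot's right.

How it is judged (in metres and radians):
At the end, for the whole second after the job is handed in: Bars flat on the pads of their colour, centred within 13 mm and along the pad within 0.2 rad; full tin upright on the yellow pad within 13 mm of its centre, empty tin upright on the cork mat within 15 mm; charcoal block within 20 mm of its start; all at rest (horizontal distance between red_bar and pad_red below 0.013 m and z of red_bar in the frame of pad_red between -0.002 and 0.006 m and angle between each of red_bar, green_bar's own z axis and vertical below 0.1 rad and linear speed of each of red_bar, green_bar, charcoal below 0.02 m/s and angular speed of each of red_bar, green_bar below 0.2 rad/s and angle between the x axis of red_bar and the x axis of pad_red, either way round below 0.2 rad and horizontal distance between green_bar and pad_green below 0.013 m and z of green_bar in the frame of pad_green between -0.002 and 0.006 m and angle between the x axis of green_bar and the x axis of pad_green, either way round below 0.2 rad and (((horizontal distance between tin_1 and pad_tin below 0.013 m and z of tin_1 in the frame of pad_tin between -0.002 and 0.006 m and angle between tin_1's own z axis and vertical below 0.1 rad and linear speed of tin_1 below 0.02 m/s and angular speed of tin_1 below 0.2 rad/s) and (horizontal distance between tin_2 and refill_mat below 0.015 m and z of tin_2 in the frame of refill_mat between -0.001 and 0.007 m and angle between tin_2's own z axis and vertical below 0.1 rad and linear speed of tin_2 below 0.02 m/s and angular speed of tin_2 below 0.2 rad/s) and contact force between tin_1 and pad_tin above 2 N) or ((horizontal distance between tin_2 and pad_tin below 0.013 m and z of tin_2 in the frame of pad_tin between -0.002 and 0.006 m and angle between tin_2's own z axis and vertical below 0.1 rad and linear speed of tin_2 below 0.02 m/s and angular speed of tin_2 below 0.2 rad/s) and (horizontal distance between tin_1 and refill_mat below 0.015 m and z of tin_1 in the frame of refill_mat between -0.001 and 0.007 m and angle between tin_1's own z axis and vertical below 0.1 rad and linear speed of tin_1 below 0.02 m/s and angular speed of tin_1 below 0.2 rad/s) and contact force between tin_2 and pad_tin above 2 N)) and distance of charcoal from where it was at the start of the episode below 0.02 m); the robot touches nothing.
It fails at once if the charcoal block is pushed or carried more than 20 mm away (distance of charcoal from where it was at the start of the episode above 0.02 m).
It fails at once if a tin is tipped over (more than 0.6 rad from upright) (angle between any of tin_1, tin_2's own z axis and vertical above 0.6 rad).
It fails at once if a bar or tin is dropped or thrown (moves faster than 0.8 m/s while the fingers do not hold it) ((contact force between red_bar and the fingers below 0.05 N and linear speed of red_bar above 0.8 m/s) or (contact force between green_bar and the fingers below 0.05 N and linear speed of green_bar above 0.8 m/s) or (contact force between tin_1 and the fingers below 0.05 N and linear speed of tin_1 above 0.8 m/s) or (contact force between tin_2 and the fingers below 0.05 N and linear speed of tin_2 above 0.8 m/s)).
It also fails if it takes over 109 s, if anything falls off the work surface, if the arm or the gripper's body presses on something with over 40 N, if the wrist force passes 120 N, or if a joint passes its speed limit or range.

### The arm

A 6-joint arm with a two-finger parallel gripper is mounted at the origin on the work surface. World frame = base frame: x ahead of the robot, y to its left, z up, the work surface at z = 0. Lengths are in m, angles in degrees, forces in N, time in s.
With the tool pointing down it reaches from about 0.35 to 0.925 m from the base axis. Payload 6.4 kg.
Tool frame: the origin (TCP) lies at the very end of the fingers, on their centre line; the grasp point (between the pads) lies 19 mm behind it; y points along the fingers, z is the direction in which the jaws open and shut, and the axes are right-handed (so a half turn about y gives the same grasp; the last joint's range is limited). The gripper opens to 94 mm and grips with 3 to 60 N. Pads are 16 mm wide; open, the fingers measure 119 mm over their backs; the gripper's body (75 mm by 177 mm) begins 78 mm behind the grasp point.
Start: joints at [61.473, 14.043, 89.255, -0, 76.702, -9.975], TCP at [0.207, 0.616, 0.177] pointing down, gripper open.
Joint ranges: [-179.41, 179.41], [-58.25, 129.5], [7.25, 145.43], [-54.29, 234.29], [11.92, 165.04], [-157.13, 157.13]. Speed limits (degrees/s): [147.25, 147.25, 180, 180, 180, 180].

### API

Orientations are given as [roll, pitch, yaw] about the fixed x, y, z axes, in that order (R = Rz(yaw) Ry(pitch) Rx(roll)).
In Python, from bench import get_obs, get_image, hand_in gives the robot as it stands.
- The arm moves only by the tool servo_tool, never from a script. Its argument "motion" is a list of rows, each a list of 3 entries, a list of its own where there are three numbers: the shift along the world's x, y, z each as a share of 30 cm, from -1 to 1, then the turn, a rotation vector about the world's x, y, z each as a share of 60 degrees, from -1 to 1, then the closure, from -1 (fully open) to 1 (shut), so that 0 is half open. A call has 1 to 12 rows; each row is the pose to reach, as a shift and turn from the pose commanded when the call began; what a row does not reach only later rows make up. A row lasts 1/8 s, in which the tool goes at most 62.5 mm and 10.7 degrees, less where a joint would pass 70% of its speed; a pose out of reach is approached as far as the arm can. A call with a number of a shift or a turn outside -1 to 1 is refused whole. A call with a gripper value outside its range is refused whole. The fingers move at their own pace and stop on an object; the grip force is fixed at half the most. Time passes only in rows, so rows that repeat a pose let the fingers close. It gives the time, the measured TCP pose, the force and the opening at its end, in the units of the state.
- get_obs(): the state, without advancing time (a new reading comes with each control period).
- get_image(name): name is "side" or "top" or "wrist"; returns a dict with "color" (480x640x3 uint8, blue, green, red), "intrinsics" (3x3 intrinsics, pixels), "D" ([k1, k2, p1, p2, k3] as OpenCV has them; the pictures are not rectified), "R" (3x3) and "t" (3): a world point X has camera coordinates R X + t; the wrist camera has in their place "tool_from_camera" (4x4, takes a point from camera to tool coordinates, whose origin is the TCP and whose axes are the tool frame's). Camera axes: x right, y down, z forward; pixel columns grow to the right and rows downward; lengths in m; the calibration is good to about 2 mm. A picture is of the moment at which its call begins: read the wrist's pose just before it. There is no depth.
- hand_in(): hands the job in, once; it reports no verdict.
The state is a dict: "time": time; "joint_positions": joint angles; "qvel": joint speeds; "tau": joint torques, N m; "tcp_pos": TCP position; "orientation": TCP orientation; "contact_force": force on the tool from outside, world axes, zero at the start; "torque": the same for the moment, N m; "finger_gap": finger opening in m.
Only numpy, scipy, OpenCV 4.12 (cv2) and the standard library are available. Lean on these libraries where they do the work, as an engineer would, in place of code of your own. Each camera call takes 0.05 s, during which the arm holds its last target.

## Working session

There is one attempt and no reset: what is moved stays moved. The work goes in short steps, Python scripts to look and compute and a tool call to move; the robot and the scene stay as the last step left them, time stands still between calls to the robot, and variables do not carry over. Pictures are saved under pics/ and viewed, and the job is handed in when it is done.

Besides the shell and the picture viewer there is one more tool, called after "Call:" as name(argument=value, ...) on one line, values as JSON. servo_tool: Moves the arm, as the interface text tells. Shift numbers are shares of 30 cm and turn numbers shares of 60 degrees, none past 1 either way. Its arguments: {"type":"object","properties":{"motion":{"type":"array","items":{"type":"array"}}},"required":["motion"]}

```bash
ls; mkdir -p pics; python3 - <<'E'
from bench import get_obs,get_image
import cv2,numpy as np
o=get_obs();print(o)
for n in ["side","top","wrist"]:
    i=get_image(n);cv2.imwrite(f"pics/{n}0.png",i["color"])
    print(n,{k:np.round(v,4).tolist() for k,v in i.items() if k!="color"})
E
```

```text
pics
{'time': 0.0, 'joint_positions': array([ 6.14735599e+01,  1.40823956e+01,  8.93227417e+01, -1.34313593e-03,
        7.66998328e+01, -9.97423305e+00]), 'qvel': array([-0.0070679 , -0.00397203, -0.06308328, -0.10592234, -0.01214441,
        0.06687617]), 'tau': array([-7.03496407e-04, -4.15837133e+01, -3.14602697e+01,  6.83941576e-02,
        3.32481007e-02, -1.22844526e-04]), 'tcp_pos': array([0.2064949 , 0.61566316, 0.17558499]), 'orientation': array([-9.01036099e+01,  1.68945803e-02, -1.85519121e+01]), 'contact_force': array([-0.65473447, -0.92167108, -0.41854549]), 'torque': array([-0.02134291, -0.00352618,  0.03120175]), 'finger_gap': 0.09374452255304606}
side {'intrinsics': [[598.9348, 0.0, 322.813], [0.0, 598.9348, 231.0782], [0.0, 0.0, 1.0]], 'D': [0.0545, 0.0, 0.0, 0.0, 0.0], 'R': [[0.9873, -0.1585, 0.0087], [-0.0863, -0.5825, -0.8083], [0.1332, 0.7973, -0.5887]], 't': [-0.5483, 0.1079, 1.1944]}
top {'intrinsics': [[618.1636, 0.0, 321.8752], [0.0, 618.1636, 242.4821], [0.0, 0.0, 1.0]], 'D': [0.0502, 0.0, 0.0, 0.0, 0.0], 'R': [[-0.0053, -0.9998, 0.0194], [-0.9962, 0.0036, -0.0866], [0.0866, -0.0198, -0.9961]], 't': [0.0234, 0.5443, 1.3182]}
wrist {'intrinsics': [[419.6217, 0.0, 321.9384], [0.0, 419.6217, 242.8592], [0.0, 0.0, 1.0]], 'D': [0.0152, 0.0, 0.0, 0.0, 0.0], 'tool_from_camera': [[0.0002, 0.9715, 0.2371, -0.0681], [0.0011, -0.2371, 0.9715, -0.2082], [1.0, 0.0001, -0.0011, -0.0002], [0.0, 0.0, 0.0, 1.0]]}
```

View pics/top0.png

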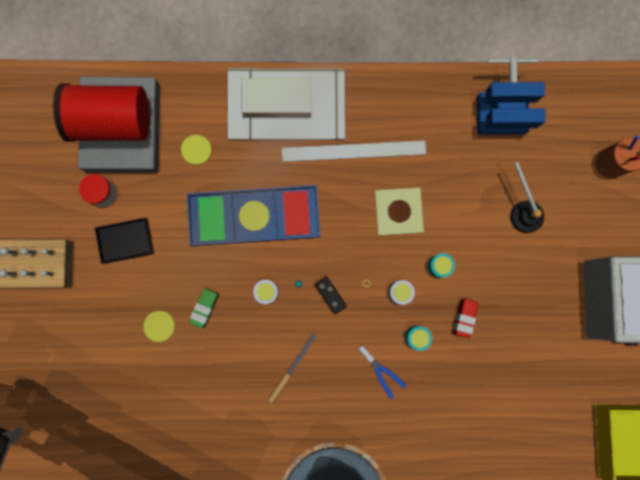

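View pics/side0.png

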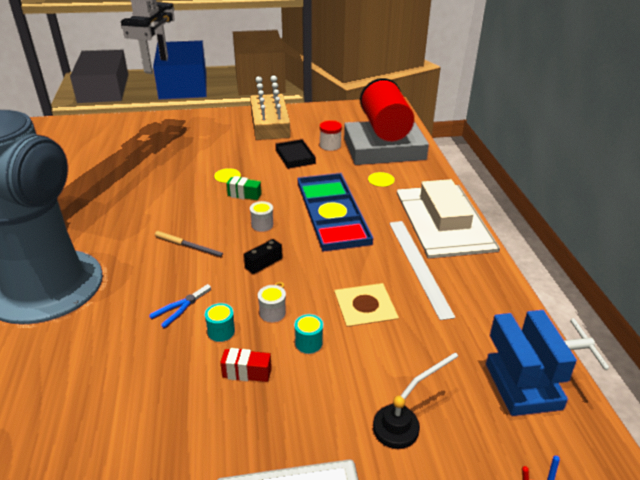

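View pics/wrist0.png

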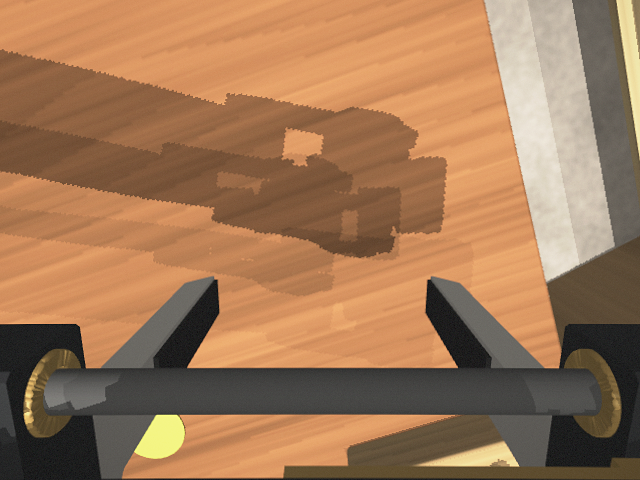

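The top view is oriented with +x up and +y to the left.
- **Yellow discs:** there are three, at (196,149), (159,326) and (254,215). The last is in the caddy's middle bay and is the farthest right, so it is pad_tin.
- **Tins:** the grey ones at (265,292) and (402,292) are tin_1 and tin_2. The turquoise-sided ones at (442,265) and (419,338) are look-alikes.
- **Bars:** red is at (467,318), green at (204,308), and the charcoal block at (330,295).

Next I enlarge the view and measure.

```bash
cat > h.py <<'E'
import numpy as np,cv2
from bench import get_obs,get_image
from scipy.spatial.transform import Rotation as Ro
def toolT(o):
    T=np.eye(4);T[:3,:3]=Ro.from_euler('xyz',o['orientation'],degrees=True).as_matrix();T[:3,3]=o['tcp_pos'];return T
def cam(i,o=None):
    if 'R' in i: return np.array(i['R']),np.array(i['t']).ravel()
    M=np.linalg.inv(toolT(o)@np.array(i['tool_from_camera']));return M[:3,:3],M[:3,3]
def back(i,px,z,o=None):
    R,t=cam(i,o);px=np.asarray(px,float).reshape(-1,1,2)
    n=cv2.undistortPoints(px,np.array(i['intrinsics']),np.array(i['D'])).reshape(-1,2)
    d=np.c_[n,np.ones(len(n))]@R;c=-R.T@t
    s=(z-c[2])/d[:,2];return c+d*s[:,None]
def proj(i,X,o=None):
    R,t=cam(i,o);return cv2.projectPoints(np.asarray(X,float).reshape(-1,1,3),cv2.Rodrigues(R)[0],t,np.array(i['intrinsics']),np.array(i['D']))[0].reshape(-1,2)
def save(name,im,box=None,s=1):
    if box: x0,y0,x1,y1=box;im=im[y0:y1,x0:x1]
    cv2.imwrite('pics/'+name,cv2.resize(im,None,fx=s,fy=s,interpolation=cv2.INTER_CUBIC))
E
python3 - <<'E'
from h import *
i=get_image('top');im=i['color'];save('t1.png',im,(180,170,500,360),2.5)
hsv=cv2.cvtColor(im,cv2.COLOR_BGR2HSV)
def comps(m,name,z):
    n,l,s,c=cv2.connectedComponentsWithStats(m.astype(np.uint8))
    for k in range(1,n):
        if s[k,4]>60:
            p=np.argwhere(l==k)[:,::-1].astype(np.float32);r=cv2.minAreaRect(p)
            print(name,s[k,4],np.round(c[k],1),np.round(r[1],1),round(r[2],1),'w',np.round(back(i,c[k],z)[0],4))
H,S,V=hsv[...,0],hsv[...,1],hsv[...,2]
roi=np.zeros(H.shape,bool);roi[120:360,140:520]=1
comps(roi&(H>22)&(H<34)&(S>130)&(V>140),'yellow',0.006)
comps(roi&(H>45)&(H<75)&(S>120),'green',0.006)
comps(roi&((H<5)|(H>174))&(S>150),'red',0.006)
comps(roi&(V<60),'dark',0.04)
comps(roi&(H>100)&(H<130)&(S>80),'blue',0.02)
comps(roi&(S<70)&(V>120),'white',0.04)
E
```

```text
yellow 717 [195.6 149. ] [29. 29.] 90.0 w [0.7543 0.2989 0.006 ]
yellow 585 [253.7 215.4] [26.8 26.4] 26.6 w [0.6062 0.1703 0.006 ]
yellow 180 [442.8 264.9] [14. 14.] 90.0 w [ 0.4955 -0.2446  0.006 ]
yellow 168 [265.1 291.4] [13. 14.] 90.0 w [0.4393 0.145  0.006 ]
yellow 165 [402.2 292.1] [13.4 13.4] 45.0 w [ 0.4364 -0.1545  0.006 ]
yellow 775 [158.5 325.9] [30. 31.] 90.0 w [0.3668 0.3733 0.006 ]
yellow 179 [419.6 338.1] [14. 14.] 90.0 w [ 0.3367 -0.1905  0.006 ]
green 1027 [211.  218.1] [42.9 24.1] 86.4 w [0.6005 0.2636 0.006 ]
green 211 [207.7 297.7] [14.7 14.4] 23.2 w [0.4265 0.2689 0.006 ]
red 164 [143.7 128.8] [19.  8.] 90.0 w [0.7993 0.4129 0.006 ]
red 975 [296.  212.5] [42.2 23.2] 85.9 w [0.6123 0.0773 0.006 ]
red 243 [468.1 307.3] [17.2 14.3] 15.9 w [ 0.4027 -0.2977  0.006 ]
dark 232 [144.6 131.9] [26.  9.] 90.0 w [0.7833 0.4018 0.04  ]
dark 275 [154.2 151.2] [16.8 55. ] 17.0 w [0.7411 0.3808 0.04  ]
dark 581 [497.5 128.6] [15. 43.] 90.0 w [ 0.7905 -0.3626  0.04  ]
dark 189 [515.7 216.3] [27.  8.] 90.0 w [ 0.5979 -0.3965  0.04  ]
dark 379 [144.8 238.3] [36. 12.] 90.0 w [0.553
[... 384 characters left out ...]
 w [0.5978 0.224  0.02  ]
white 2292 [286.  129.2] [ 19. 117.] 90.0 w [0.79   0.0979 0.04  ]
white 2034 [353.  150.6] [ 14.2 143.6] 87.1 w [ 0.7429 -0.0474  0.04  ]
white 236 [388.8 226.4] [20. 26.] 90.0 w [ 0.5772 -0.1228  0.04  ]
white 268 [265.  291.5] [25. 24.] 90.0 w [0.4389 0.1426 0.04  ]
white 247 [402.3 291.9] [24. 24.] 90.0 w [ 0.4366 -0.1496  0.04  ]
white 122 [202.  308.6] [15.9  7.5] 23.2 w [0.4037 0.2752 0.04  ]
white 120 [198.  317.4] [15.8  7.4] 21.8 w [0.3854 0.2831 0.04  ]
white 103 [467.1 319.1] [15.9  6.5] 15.9 w [ 0.3786 -0.2862  0.04  ]
white 105 [464.7 328.4] [15.8  6.5] 14.0 w [ 0.3591 -0.2806  0.04  ]
white 95 [365.7 353. ] [18.3  5.7] 49.4 w [ 0.3086 -0.0699  0.04  ]
```

View pics/t1.png

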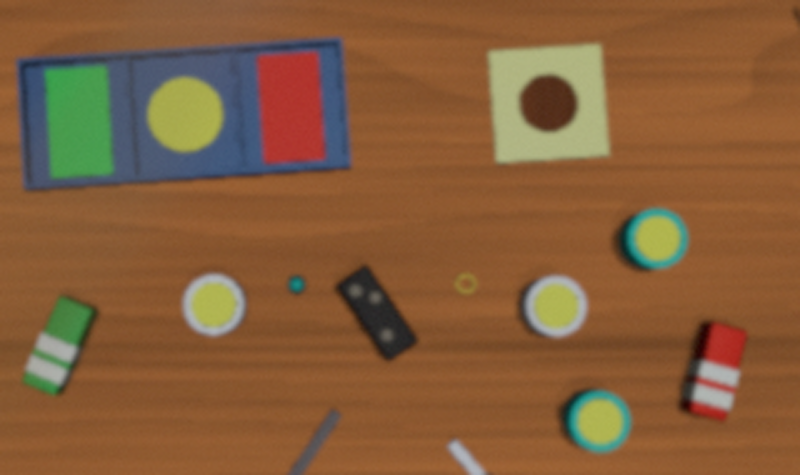

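```bash
python3 - <<'E'
from h import *
i=get_image('top');im=i['color']
hsv=cv2.cvtColor(im,cv2.COLOR_BGR2HSV);H,S,V=[hsv[...,k].astype(int) for k in range(3)]
wood=(H>5)&(H<25)&(S>110)
for n,b,z in [('green',(185,284,222,334),.04),('red',(450,292,485,344),.04),('char',(310,270,352,318),.04),('mat',(368,180,432,242),.003),('caddy',(182,178,326,252),.02)]:
    m=np.zeros(H.shape,bool);x0,y0,x1,y1=b
    sub=np.zeros_like(m);sub[y0:y1,x0:x1]=1
    if n=='green': m=((H>40)&(H<80)&(S>90)&(V>50))|((S<70)&(V>120))
    elif n=='red': m=(((H<4)|(H>175))&(S>150)&(V>90))|((S<90)&(V>120))
    elif n=='char': m=V<75
    elif n=='mat': m=(H>22)&(H<40)&(V>120)
    else: m=(H>95)&(H<135)&(S>50)
    m=cv2.morphologyEx((m&sub).astype(np.uint8),cv2.MORPH_CLOSE,np.ones((3,3)))
    q=max(cv2.findContours(m,cv2.RETR_EXTERNAL,cv2.CHAIN_APPROX_NONE)[0],key=len)
    w=back(i,q.reshape(-1,2),z)[:,:2]*1000
    r=cv2.minAreaRect(w.astype(np.float32))
    print(n,np.round(r[0],1),np.round(r[1],1),round(r[2],1))
for n,p in [('tinL',(265.1,291.4)),('tinR',(402.2,292.1)),('tqA',(442.8,264.9)),('tqB',(419.6,338.1))]: print(n,back(i,p,.048)[0])
m=np.zeros(H.shape,np.uint8);m[195:225,385:415]=V[195:225,385:415]<110
n,l,s,c=cv2.connectedComponentsWithStats(m);k=1+np.argmax(s[1:,4]);print('disc',s[k],c[k],back(i,c[k],.003))
E
```

```text
green [405.6 273.4] [35.5 78.5] 67.5
red [ 380.2 -286.6] [35.2 75.7] 74.2
char [430.4   4.6] [78.4 32.6] 34.2
mat [ 615.9 -150.8] [ 99.9 100.1] 3.3
caddy [605.2 170.2] [113.5 281. ] 3.8
tinL [0.43902068 0.14186321 0.048     ]
tinR [ 0.43607971 -0.14817067  0.048     ]
tqA [ 0.49339549 -0.23560403  0.048     ]
tqB [ 0.33957938 -0.18305116  0.048     ]
disc [389 201  21  21 369] [399.         210.89701897] [[ 0.61577448 -0.15080107  0.003     ]]
```

Call:
servo_tool(motion=[[[0.2, -0.3, 0.1], [0, 0, 0], -1], [[0.4, -0.7, 0.1], [0, 0, 0], -1], [[0.5, -0.9, 0.1], [0, 0, 0], -1], [[0.5, -0.9, 0.1], [0, 0, 0], -1], [[0.5, -0.9, 0.1], [0, 0, 0], -1], [[0.5, -0.9, 0.1], [0, 0, 0], -1], [[0.5, -0.9, 0.1], [0, 0, 0], -1], [[0.5, -0.9, 0.1], [0, 0, 0], -1]])

```text
time: 1.25
tcp_pos: [0.3561, 0.3472, 0.2065]
orientation: [-90.0, 0.0, -18.4]
contact_force: [-0.8, 1.1, -0.3]
finger_gap: 0.0939
```

Call:
servo_tool(motion=[[[0.162, -0.243, -0.2], [0, 0, -0.066], -1], [[0.162, -0.243, -0.2], [0, 0, -0.066], -1], [[0.162, -0.243, -0.2], [0, 0, -0.066], -1], [[0.162, -0.243, -0.2], [0, 0, -0.066], -1], [[0.162, -0.243, -0.2], [0, 0, -0.066], -1]])

```text
time: 1.88
tcp_pos: [0.4055, 0.2748, 0.1478]
orientation: [-89.9, -0.1, -22.4]
contact_force: [0.0, 0.2, -0.4]
finger_gap: 0.0944
```

```bash
python3 - <<'E'
from h import *
o=get_obs();i=get_image('wrist');print(o['tcp_pos'],o['orientation'])
im=i['color'].copy()
def box(cx,cy,yaw):
    c,s=np.cos(np.radians(yaw)),np.sin(np.radians(yaw))
    return [[cx+c*a-s*b,cy+s*a+c*b,.04] for a,b in [(.04,.016),(.04,-.016),(-.04,-.016),(-.04,.016)]]
cv2.polylines(im,[proj(i,box(.4056,.2734,-22.5),o).astype(int)],1,(255,0,255),1)
save('w1.png',im)
E
```

```text
[0.40548867 0.27479923 0.14784568] [-8.99113327e+01 -7.51765680e-02 -2.23897843e+01]
```

View pics/w1.png

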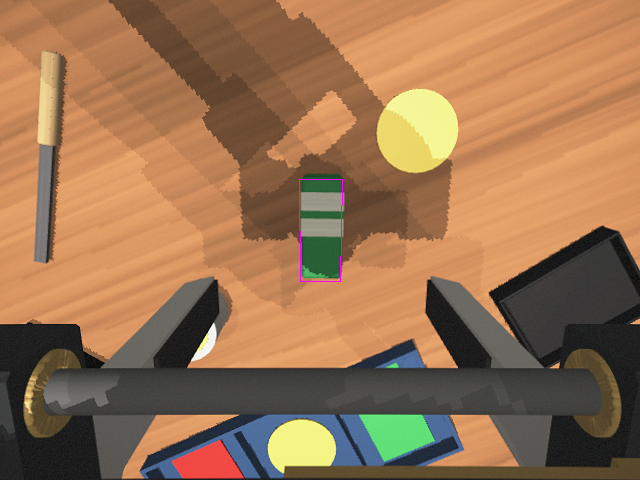

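The top-camera estimate overlays the green bar at (321,229) in the wrist view. Now I grasp it.

Call:
servo_tool(motion=[[[0, 0, -0.2], [0, 0, 0], -0.4], [[0, 0, -0.4], [0, 0, 0], -0.4], [[0, 0, -0.45], [0, 0, 0], -0.4], [[0, 0, -0.45], [0, 0, 0], -0.4], [[0, 0, -0.45], [0, 0, 0], -0.4], [[0, 0, -0.45], [0, 0, 0], 1], [[0, 0, -0.45], [0, 0, 0], 1], [[0, 0, -0.45], [0, 0, 0], 1], [[0, 0, -0.45], [0, 0, 0], 1], [[0, 0, -0.45], [0, 0, 0], 1]])

```text
time: 3.18
tcp_pos: [0.4053, 0.2733, 0.0116]
orientation: [-90.0, 0.0, -22.5]
contact_force: [-0.5, 0.2, -0.3]
finger_gap: 0.0192
```

```bash
python3 - <<'E'
from h import *
print(get_obs()['finger_gap'])
save('w2.png',get_image('wrist')['color'])
save('s2.png',get_image('side')['color'],(150,100,350,280),3)
print(get_obs()['finger_gap'])
E
```

```text
0.019217853665912228
0.01147655123459048
```

View pics/w2.png

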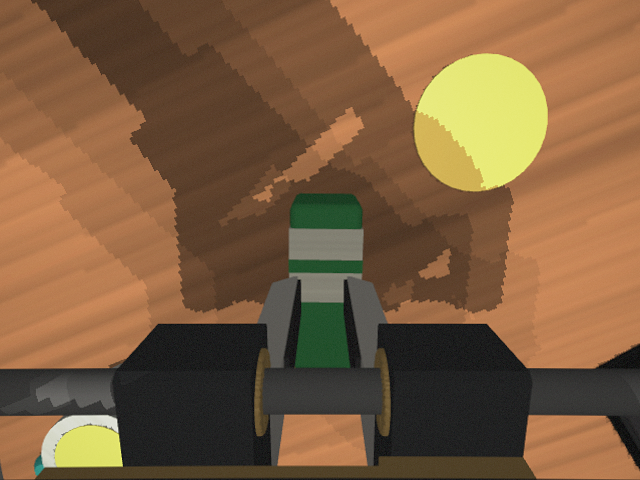

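View pics/s2.png

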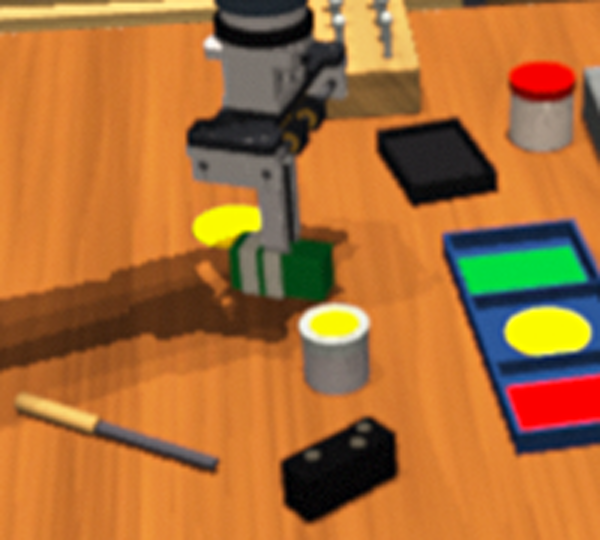

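Call:
servo_tool(motion=[[[0, 0, 0], [0, 0, 0], 1], [[0, 0, 0], [0, 0, 0], 1]])

```text
time: 3.52
tcp_pos: [0.4054, 0.2733, 0.0116]
orientation: [-90.0, 0.0, -22.5]
contact_force: [0.1, -0.3, -0.4]
finger_gap: 0.0008
```

```bash
python3 - <<'E'
from h import *
o=get_obs();print(o['finger_gap'],o['contact_force'],o['tcp_pos'])
save('w3.png',get_image('wrist')['color'])
save('s3.png',get_image('side')['color'],(190,110,310,220),5)
E
```

```text
0.0008405386984856357 [ 0.06233894 -0.33916593 -0.36868043] [0.40537739 0.27334479 0.01163125]
```

View pics/w3.png

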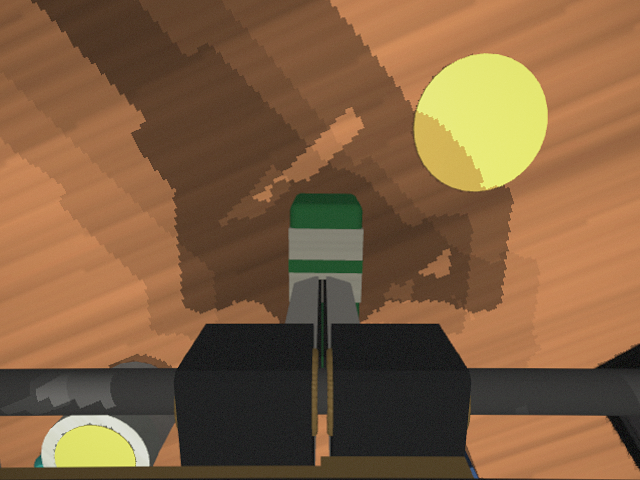

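View pics/s3.png

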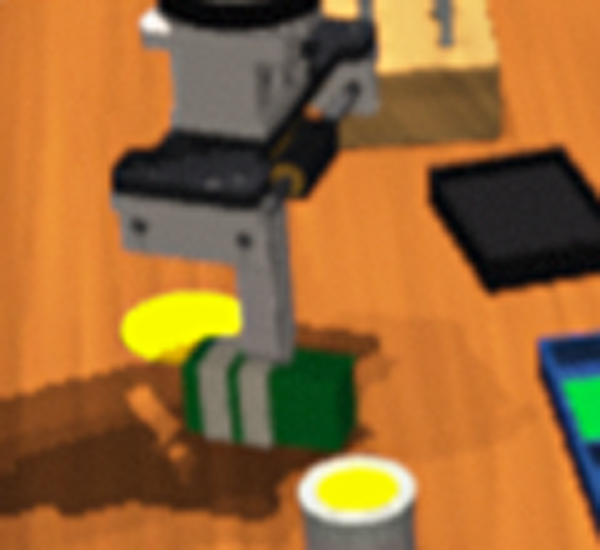

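The gap is down to 0.8 mm, so the fingers closed above the bar without holding it, although the reported tip height is 12 mm. I'll check where the tip really is against the cameras.

```bash
python3 - <<'E'
from h import *
o=get_obs();i=get_image('side')
for z in (0,.0116,.03,.04,.05): print(z,proj(i,[[.4054,.2733,z]]))
print(o['joint_positions'])
im=i['color'].copy()
for z in (.0116,.04,.05):
    p=proj(i,[[.4054,.2733,z]])[0]; cv2.drawMarker(im,tuple(np.round(p).astype(int)),(255,0,255),0,5,1)
save('s4.png',im,(190,110,310,220),5)
w=get_image('wrist');wi=w['color'].copy()
c=np.array([[0,0,0],[0,-.019,0],[.008,0,0],[-.008,0,0]]);T=toolT(o);X=c@T[:3,:3].T+T[:3,3]
print(proj(w,X,o))
E
```

```text
0 [[244.58290999 195.80461913]]
0.0116 [[244.25430681 191.78544946]]
0.03 [[243.72583299 185.33112106]]
0.04 [[243.43481902 181.78188927]]
0.05 [[243.14107744 178.20295042]]
[ 2.06754231e+01  5.40696516e+00  1.18328547e+02  2.23228875e-04
  5.62653745e+01 -4.68126998e+01]
[[322.79952371 275.17651393]
 [322.83626135 287.62147662]
 [322.79475415 289.70864216]
 [322.8044083  260.39331121]]
```

View pics/s4.png

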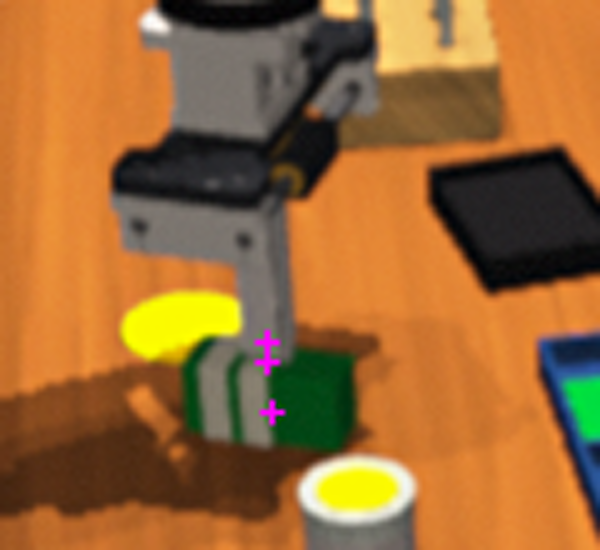

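```bash
python3 - <<'E'
from h import *
i=get_image('side')
im=cv2.imread('pics/side0.png')
o=dict(tcp_pos=np.array([.2065,.61566,.1756]),orientation=np.array([-90.1,0,-18.55]))
T=toolT(o)
def mk(im,T,g):
  for y in (0,-.019,-.04,-.097):
    for z in (g,-g):
      p=proj(i,[T[:3,:3]@[0,y,z]+T[:3,3]])[0];print(y,z,p);cv2.drawMarker(im,tuple(np.round(p).astype(int)),(255,0,255),0,3,1)
mk(im,T,.047);save('s5.png',im,(100,0,220,100),5)
im=i['color'].copy();mk(im,toolT(get_obs()),0);save('s6.png',im,(190,110,310,220),5)
E
```

```text
0 0.047 [164.25746238  70.72311967]
0 -0.047 [150.75446614  83.91930622]
-0.019 0.047 [163.17878116  63.89317703]
-0.019 -0.047 [149.52581838  76.86319169]
-0.04 0.047 [161.96572698  56.22608113]
-0.04 -0.047 [148.14309214  68.93688783]
-0.097 0.047 [158.55777616  34.76226453]
-0.097 -0.047 [144.25261429  46.71721114]
0 0 [244.25598407 191.76620321]
0 0 [244.25598407 191.76620321]
-0.019 0 [243.71052788 185.09960222]
-0.019 0 [243.71052788 185.09960222]
-0.04 0 [243.09635451 177.60797292]
-0.04 0 [243.09635451 177.60797292]
-0.097 0 [241.36649355 156.59073538]
-0.097 0 [241.36649355 156.59073538]
```

View pics/s5.png

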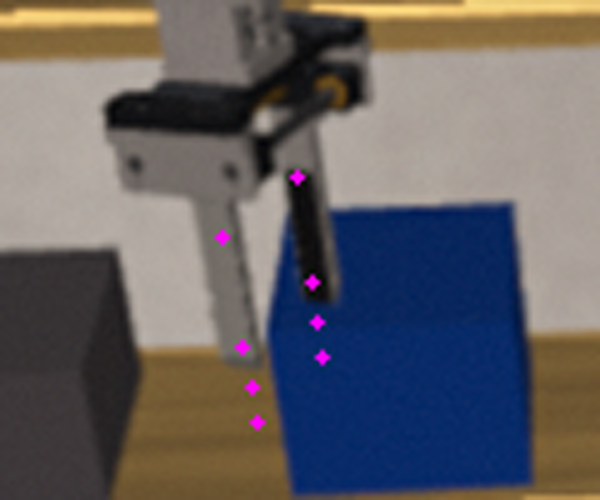

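View pics/s6.png

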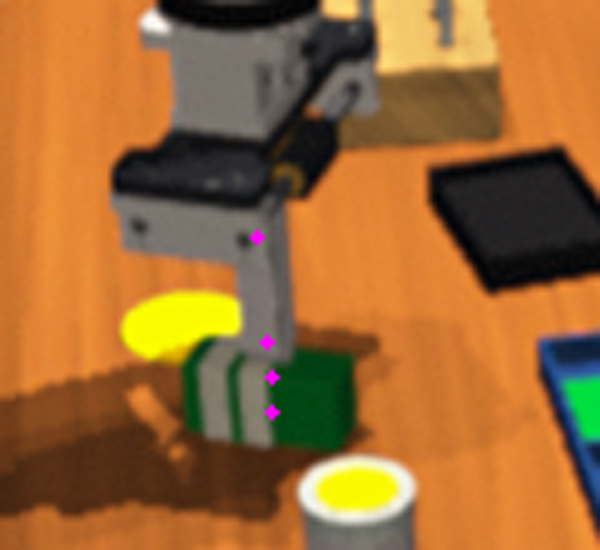

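The side view at the start and now both show the physical fingertips about 30 mm short of the reported TCP. The wrist view gives 29–31 mm. So the true tip z is roughly the reported z plus 0.030, and I'll allow for that. I rise, open, go lower and grip again.

Call:
servo_tool(motion=[[[0, 0, 0.1], [0, 0, 0], -0.4], [[0, 0, 0.1], [0, 0, 0], -0.4], [[0, 0, 0.1], [0, 0, 0], -0.4], [[0, 0, 0.1], [0, 0, 0], -0.4], [[0, 0, 0.1], [0, 0, 0], -0.4], [[0, 0, 0.1], [0, 0, 0], -0.4], [[0, 0, 0], [0, 0, 0], -0.4], [[0, 0, -0.05], [0, 0, 0], -0.4], [[0, 0, -0.08], [0, 0, 0], -0.4], [[0, 0, -0.08], [0, 0, 0], -0.4]])

```text
time: 5.03
tcp_pos: [0.4051, 0.2732, -0.0128]
orientation: [-90.0, 0.0, -22.5]
contact_force: [-0.8, 0.0, -0.4]
finger_gap: 0.0659
```

```bash
python3 - <<'E'
from h import *
o=get_obs();print(o['finger_gap'],o['contact_force'],o['tcp_pos'])
a=get_image('wrist')['color'];b=get_image('side')['color'][100:230,180:320]
b=cv2.resize(b,None,fx=3,fy=3)
a=cv2.resize(a[150:480,100:540],None,fx=.85,fy=.85)
h=max(len(a),len(b));f=lambda q:np.pad(q,((0,h-len(q)),(0,0),(0,0)))
save('m1.png',np.hstack([f(a),f(b)]))
E
```

```text
0.06588630569973268 [-0.75345549  0.01433089 -0.38557123] [ 0.40508368  0.27321869 -0.01275263]
```

View pics/m1.png

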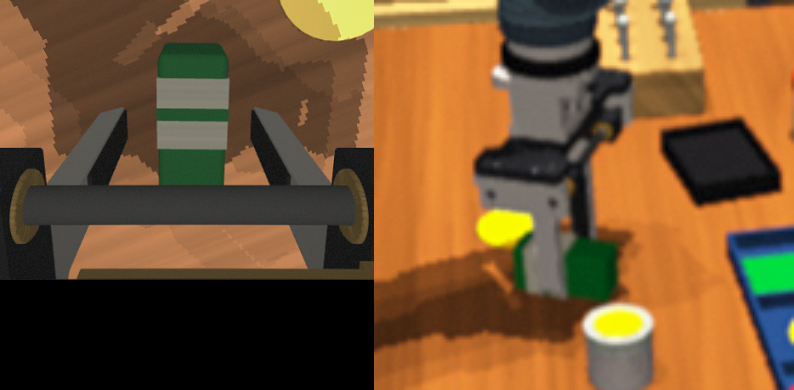

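The fingers now straddle the bar. Closing and lifting.

Call:
servo_tool(motion=[[[0, 0, 0], [0, 0, 0], 1], [[0, 0, 0], [0, 0, 0], 1], [[0, 0, 0], [0, 0, 0], 1], [[0, 0, 0], [0, 0, 0], 1], [[0, 0, 0], [0, 0, 0], 1], [[0, 0, 0], [0, 0, 0], 1], [[0, 0, 0.1], [0, 0, 0], 1], [[0, 0, 0.25], [0, 0, 0], 1], [[0, 0, 0.4], [0, 0, 0], 1], [[0, 0, 0.4], [0, 0, 0], 1], [[0, 0, 0.4], [0, 0, 0], 1]])

```text
time: 6.5
tcp_pos: [0.4042, 0.2728, 0.106]
orientation: [-90.1, 0.1, -22.5]
contact_force: [-1.4, 0.2, -2.0]
finger_gap: 0.0318
```

```bash
python3 - <<'E'
from h import *
o=get_obs();print(o['finger_gap'],o['contact_force'],o['tcp_pos'],o['orientation'])
a=get_image('wrist')['color'];b=get_image('side')['color'][60:230,180:350]
b=cv2.resize(b,None,fx=2.4,fy=2.4)
a=cv2.resize(a[150:480,100:540],None,fx=.85,fy=.85)
h=max(len(a),len(b));f=lambda q:np.pad(q,((0,h-len(q)),(0,0),(0,0)))
save('m2.png',np.hstack([f(a),f(b)]))
E
```

```text
0.03182699474773801 [-1.35553265  0.18450772 -1.96218505] [0.40421205 0.27281433 0.10603957] [-90.11356238   0.11129737 -22.51614118]
```

View pics/m2.png

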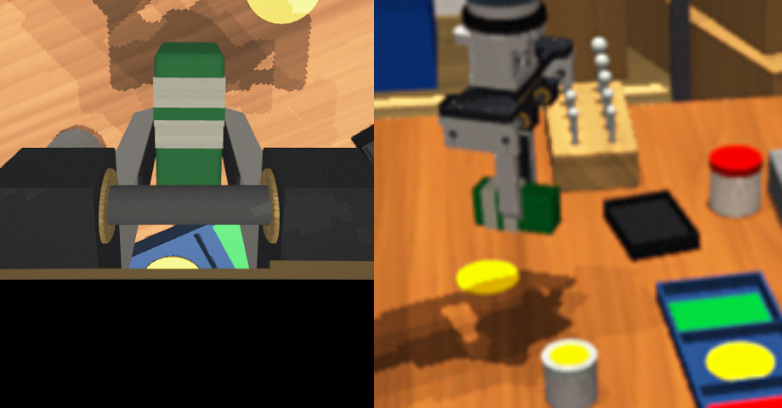

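```bash
cat >> h.py <<'E'
def bartool(yt,e=0):  # bar corners in tool frame: top at tool y=yt
    return np.array([[sx*.04+e,yt+dy,sz*.016] for dy in (0,.04) for sx,sz in ((1,1),(1,-1),(-1,-1),(-1,1))])
def ptool(i,X):
    M=np.linalg.inv(np.array(i['tool_from_camera']));return cv2.projectPoints(X.reshape(-1,1,3),cv2.Rodrigues(M[:3,:3])[0],M[:3,3],np.array(i['intrinsics']),np.array(i['D']))[0].reshape(-1,2)
E
python3 - <<'E'
from h import *
i=get_image('wrist');im=i['color'].copy()
p=np.round(ptool(i,bartool(-.0528))).astype(int)
print(p.tolist())
cv2.polylines(im,[p[:4]],1,(255,0,255),1);cv2.polylines(im,[p[4:]],1,(255,255,0),1)
save('w4.png',im,(220,150,420,420),2.2)
E
```

```text
[[361, 405], [285, 405], [280, 218], [366, 218], [354, 357], [292, 357], [289, 202], [357, 202]]
```

View pics/w4.png

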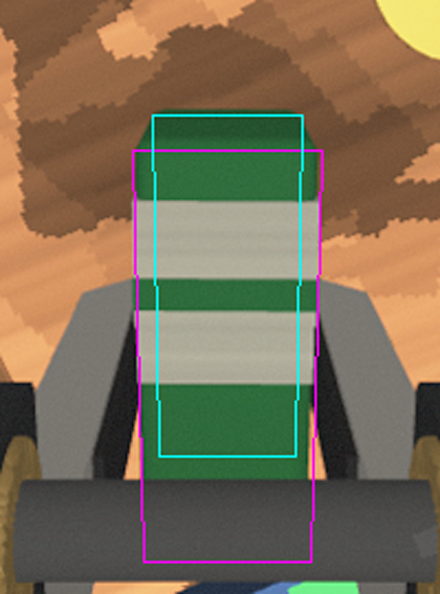

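Call:
servo_tool(motion=[[[0.2, -0.01, 0], [0, 0, 0.15], 1], [[0.4, -0.02, 0], [0, 0, 0.3], 1], [[0.6, -0.03, 0], [0, 0, 0.437], 1], [[0.653, -0.032, 0], [0, 0, 0.437], 1], [[0.653, -0.032, 0], [0, 0, 0.437], 1], [[0.653, -0.032, -0.15], [0, 0, 0.437], 1], [[0.653, -0.032, -0.25], [0, 0, 0.437], 1], [[0.653, -0.032, -0.25], [0, 0, 0.437], 1], [[0.653, -0.032, -0.25], [0, 0, 0.437], 1], [[0.653, -0.032, -0.25], [0, 0, 0.437], 1]])

```text
time: 7.9
tcp_pos: [0.6025, 0.2642, 0.0348]
orientation: [-90.0, -0.2, 3.7]
contact_force: [-0.3, -0.1, -2.5]
finger_gap: 0.0314
```

```bash
cat >> h.py <<'E'
def look(name,sbox,wbox=(100,100,540,480)):
    o=get_obs();print(o['finger_gap'],o['contact_force'],o['tcp_pos'],o['orientation'])
    w=get_image('wrist');s=get_image('side')
    a=w['color'][wbox[1]:wbox[3],wbox[0]:wbox[2]];b=s['color'][sbox[1]:sbox[3],sbox[0]:sbox[2]]
    r=lambda q:cv2.resize(q,(400,int(q.shape[0]*400/q.shape[1])),interpolation=cv2.INTER_CUBIC)
    a,b=r(a),r(b);h=max(len(a),len(b));f=lambda q:np.pad(q,((0,h-len(q)),(0,0),(0,0)))
    save(name,np.hstack([f(a),f(b)])); return o,w,s
E
python3 -c "
from h import *
look('m3.png',(250,80,420,250))"
```

```text
0.03143868426545939 [-0.32602609 -0.14018288 -2.53150827] [0.60247606 0.26421305 0.03480228] [-89.96607685  -0.18625907   3.71785321]
```

View pics/m3.png

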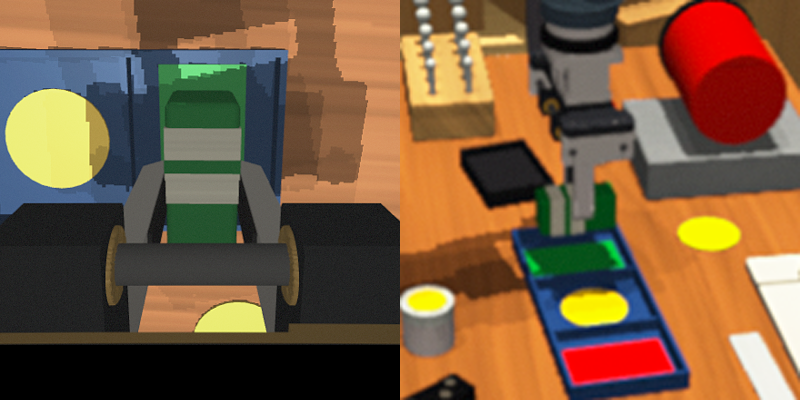

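```bash
python3 - <<'E'
from h import *
o=get_obs();w=get_image('wrist')
print(back(w,[(275,170.5),(371.5,170.5)],.006,o))
im=w['color'];hsv=cv2.cvtColor(im,cv2.COLOR_BGR2HSV)
m=((hsv[...,0]>22)&(hsv[...,0]<34)&(hsv[...,1]>100)).astype(np.uint8);m[:180]=0;m[310:]=0
n,l,s,c=cv2.connectedComponentsWithStats(m);k=1+np.argmax(s[1:,4]);print(s[k],c[k],back(w,c[k],.006,o))
print(ptool(w,bartool(-.0528,-.0015))[[2,3,6,7]])
yaw=np.radians(3.7);u=np.array([np.cos(yaw),np.sin(yaw)]);v=np.array([-u[1],u[0]])
for C in ([.6005,.2636],[.6,.2634]):
    e=[C-.048*u+d*.027*v for d in (-1,1)];print(e)
save('w5.png',im,(240,130,410,260),4)
E
```

```text
[[0.55208137 0.23406754 0.006     ]
 [0.54861349 0.28760903 0.006     ]]
[ 106  198  115  110 9059] [159.56926813 253.16348383] [[0.60403017 0.16883986 0.006     ]]
[[280.55926812 214.09820093]
 [365.95016307 214.09756536]
 [288.83764764 199.53839546]
 [357.31243146 199.53545005]]
[array([0.55434242, 0.23355873]), array([0.55085768, 0.28744617])]
[array([0.55384242, 0.23335873]), array([0.55035768, 0.28724617])]
```

View pics/w5.png

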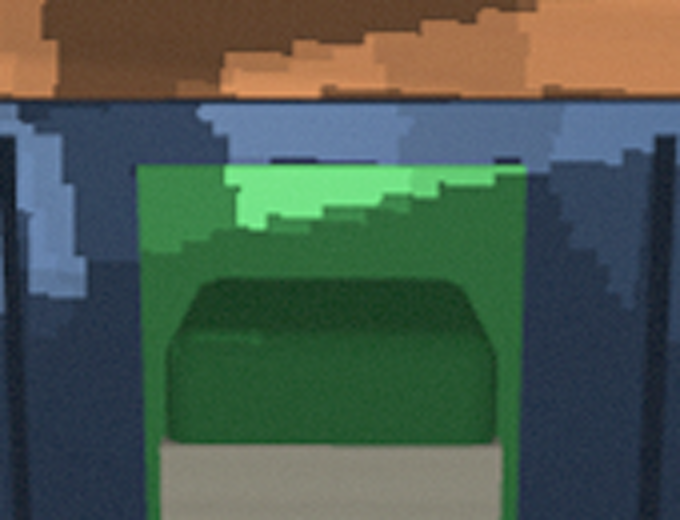

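Call:
servo_tool(motion=[[[-0.007, 0, -0.07], [0, 0, 0], 1], [[-0.007, 0, -0.12], [0, 0, 0], 1], [[-0.007, 0, -0.126], [0, 0, 0], 1], [[-0.007, 0, -0.126], [0, 0, 0], 1], [[-0.007, 0, -0.126], [0, 0, 0], 1], [[-0.007, 0, -0.126], [0, 0, 0], 1]])

```text
time: 8.8
tcp_pos: [0.5992, 0.2637, -0.0052]
orientation: [-90.0, -0.0, 3.7]
contact_force: [-0.1, -1.1, -2.6]
finger_gap: 0.0317
```

Call:
servo_tool(motion=[[[0, 0, -0.005], [0, 0, 0], 1], [[0, 0, -0.005], [0, 0, 0], 1], [[0, 0, -0.005], [0, 0, 0], 1]])

```text
time: 9.18
tcp_pos: [0.5992, 0.2637, -0.0066]
orientation: [-90.0, 0.0, 3.7]
contact_force: [0.5, -0.3, -1.8]
finger_gap: 0.0321
```

Contact is just beginning. I release slowly and rise.

Call:
servo_tool(motion=[[[0, 0, -0.002], [0, 0, 0], 1], [[0, 0, -0.002], [0, 0, 0], 0], [[0, 0, -0.002], [0, 0, 0], 0], [[0, 0, -0.002], [0, 0, 0], 0], [[0, 0, -0.002], [0, 0, 0], 0], [[0, 0, 0.05], [0, 0, 0], 0], [[0, 0, 0.15], [0, 0, 0], 0], [[0, 0, 0.3], [0, 0, 0], 0], [[0, 0, 0.45], [0, 0, 0], 0], [[0, 0, 0.45], [0, 0, 0], 0]])

```text
time: 10.42
tcp_pos: [0.6027, 0.2646, 0.1349]
orientation: [-89.9, -0.6, 3.7]
contact_force: [-0.0, 0.6, -0.0]
finger_gap: 0.0468
```

```bash
python3 -c "
from h import *
look('m4.png',(250,80,420,250))"
```

```text
0.046820696778381916 [-0.04745975  0.55298994 -0.00756848] [0.60267189 0.2646392  0.13492404] [-89.89393808  -0.59643038   3.71048624]
```

View pics/m4.png

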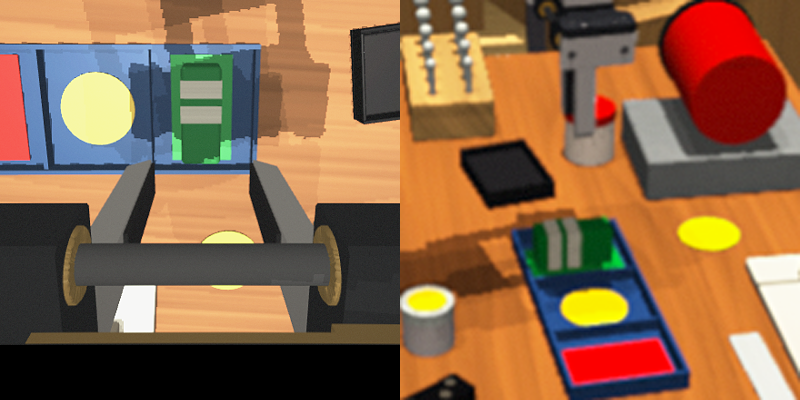

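Call:
servo_tool(motion=[[[-0.15, -0.1, 0], [0, 0, 0], -0.7], [[-0.3, -0.22, 0], [0, 0, 0], -0.7], [[-0.45, -0.34, -0.05], [0, 0, 0], -0.7], [[-0.535, -0.405, -0.15], [0, 0, 0], -0.7], [[-0.535, -0.405, -0.23], [0, 0, 0], -0.7], [[-0.535, -0.405, -0.23], [0, 0, 0], -0.7], [[-0.535, -0.405, -0.23], [0, 0, 0], -0.7]])

```text
time: 11.4
tcp_pos: [0.439, 0.1424, 0.0596]
orientation: [-90.0, 0.0, 3.7]
contact_force: [-0.8, 0.3, 1.0]
finger_gap: 0.0797
```

```bash
python3 - <<'E'
from h import *
o,w,s=look('m5.png',(200,80,370,250))
im=w['color'];hsv=cv2.cvtColor(im,cv2.COLOR_BGR2HSV)
m=((hsv[...,0]>22)&(hsv[...,0]<34)&(hsv[...,1]>100)).astype(np.uint8)
n,l,st,c=cv2.connectedComponentsWithStats(m)
for k in range(1,n):
    if st[k,4]>500: print(st[k],c[k],back(w,c[k],.048,o))
E
```

```text
0.07970404571188863 [-0.7579914   0.30252888  1.0022302 ] [0.43895863 0.14235087 0.05956334] [-8.99994429e+01  1.35710030e-02  3.71784251e+00]
[ 303  429   89   38 2545] [346.94223969 450.98585462] [[0.55375887 0.16452189 0.048     ]]
```

View pics/m5.png

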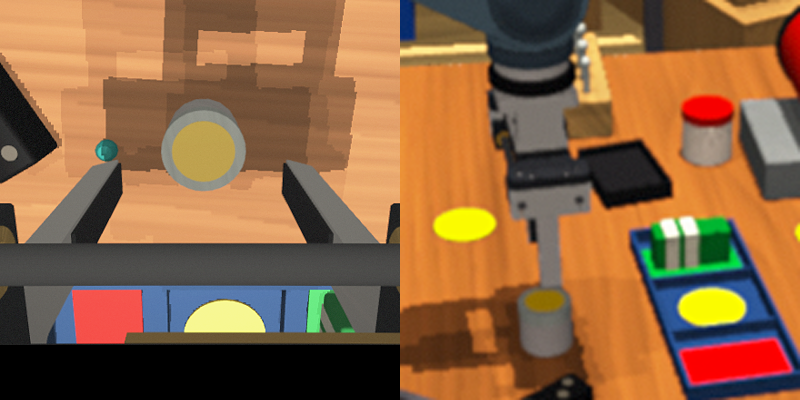

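```bash
python3 - <<'E'
from h import *
o=get_obs();w=get_image('wrist')
print(back(w,[(323.5,266)],.048,o),back(w,[(216.5,265)],.004,o))
save('w6.png',w['color'],(260,180,400,330),4)
E
```

```text
[[0.43814754 0.1426672  0.048     ]] [[0.45538562 0.0735151  0.004     ]]
```

View pics/w6.png

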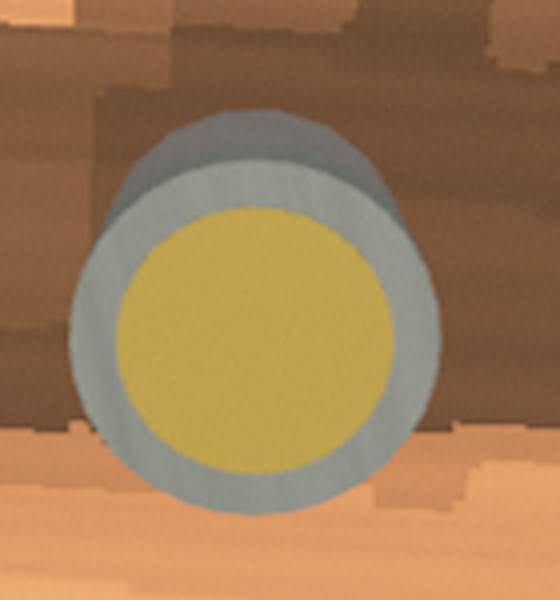

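The grey tin's disc is at (324,265), within 1 mm of the grip centre. I descend, grip and lift slightly to weigh it.

Call:
servo_tool(motion=[[[0, 0, -0.1], [0, 0, 0], -0.7], [[0, 0, -0.2], [0, 0, 0], -0.7], [[0, 0, -0.245], [0, 0, 0], -0.7], [[0, 0, -0.245], [0, 0, 0], -0.7], [[0, 0, -0.245], [0, 0, 0], 1], [[0, 0, -0.245], [0, 0, 0], 1], [[0, 0, -0.245], [0, 0, 0], 1], [[0, 0, -0.245], [0, 0, 0], 1], [[0, 0, -0.245], [0, 0, 0], 1], [[0, 0, -0.245], [0, 0, 0], 1]])

```text
time: 12.8
tcp_pos: [0.4392, 0.1425, -0.0135]
orientation: [-90.0, -0.0, 3.7]
contact_force: [-1.5, 2.2, 5.4]
finger_gap: 0.0497
```

Call:
servo_tool(motion=[[[0, 0, 0.05], [0, 0, 0], 1], [[0, 0, 0.15], [0, 0, 0], 1], [[0, 0, 0.3], [0, 0, 0], 1], [[0, 0, 0.3], [0, 0, 0], 1], [[0, 0, 0.3], [0, 0, 0], 1], [[0, 0, 0.3], [0, 0, 0], 1]])

```text
time: 13.55
tcp_pos: [0.4368, 0.142, 0.0737]
orientation: [-90.0, 0.2, 3.7]
contact_force: [-0.4, -0.7, -5.3]
finger_gap: 0.0495
```

```bash
python3 - <<'E'
from h import *
o,w,s=look('m6.png',(200,80,370,250))
for k in range(4):get_image('top');print(get_obs()['contact_force'])
E
```

```text
0.049468177859112006 [-0.35780013 -0.74664065 -5.32177833] [0.43682049 0.14200533 0.0736655 ] [-90.00868113   0.24773381   3.7041634 ]
[-0.16635174  0.03243521 -4.78856162]
[ 0.40476025  0.13595789 -4.72363345]
[-0.39298322 -0.29851447 -3.65176033]
[-0.40633333  0.57612984 -3.73304305]
```

View pics/m6.png

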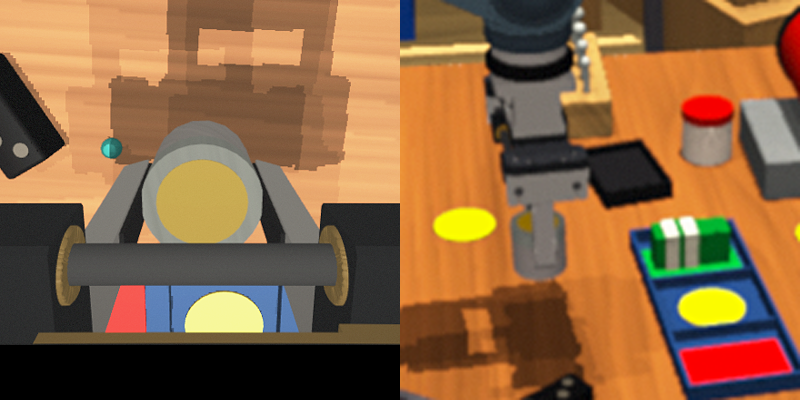

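It weighs about 4.5 N, roughly 0.43 kg, so this is the full tin. I carry it to the yellow pad in the middle bay, the rightmost of the discs.

Call:
servo_tool(motion=[[[0.1, 0.02, 0], [0, 0, 0], 1], [[0.25, 0.04, 0], [0, 0, 0], 1], [[0.4, 0.07, 0], [0, 0, 0], 1], [[0.5, 0.09, 0], [0, 0, 0], 1], [[0.554, 0.094, 0], [0, 0, 0], 1], [[0.554, 0.094, -0.08], [0, 0, 0], 1], [[0.554, 0.094, -0.15], [0, 0, 0], 1], [[0.554, 0.094, -0.18], [0, 0, 0], 1], [[0.554, 0.094, -0.18], [0, 0, 0], 1], [[0.554, 0.094, -0.18], [0, 0, 0], 1], [[0.554, 0.094, -0.18], [0, 0, 0], 1]])

```text
time: 15.22
tcp_pos: [0.6057, 0.1705, 0.023]
orientation: [-90.0, -0.1, 3.7]
contact_force: [0.7, -0.5, -4.6]
finger_gap: 0.049
```

```bash
python3 - <<'E'
from h import *
o,w,s=look('m7.png',(250,80,420,250))
t=get_image('top');save('t2.png',t['color'],(180,170,340,260),4)
E
```

```text
0.04901771416929989 [ 0.65186311 -0.48382174 -4.55755596] [0.60570371 0.17052161 0.02296143] [-89.99731647  -0.11015032   3.70784109]
```

View pics/m7.png

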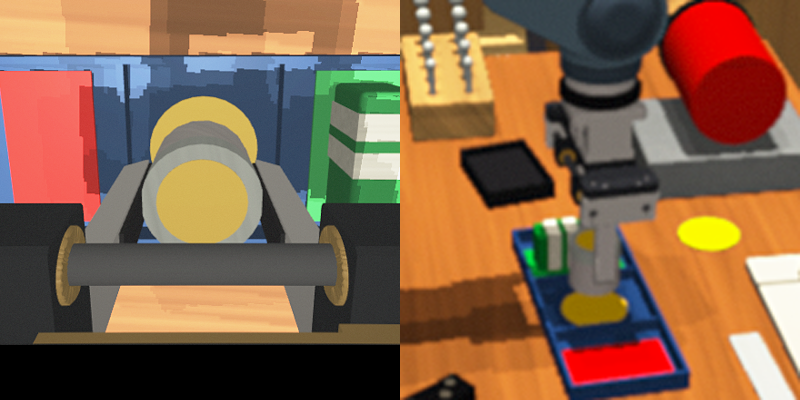

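Call:
servo_tool(motion=[[[0, 0, -0.05], [0, 0, 0], 1], [[0, 0, -0.085], [0, 0, 0], 1], [[0, 0, -0.095], [0, 0, 0], 1], [[0, 0, -0.095], [0, 0, 0], 1], [[0, 0, -0.095], [0, 0, 0], 1]])

```text
time: 16.0
tcp_pos: [0.605, 0.1704, -0.0068]
orientation: [-90.0, -0.0, 3.7]
contact_force: [-0.1, 1.2, -4.6]
finger_gap: 0.0494
```

Call:
servo_tool(motion=[[[0, 0, -0.004], [0, 0, 0], 1], [[0, 0, -0.004], [0, 0, 0], 1], [[0, 0, -0.004], [0, 0, 0], 1]])

```text
time: 16.38
tcp_pos: [0.6052, 0.1705, -0.0075]
orientation: [-90.0, -0.0, 3.7]
contact_force: [-1.3, 0.6, -1.2]
finger_gap: 0.0496
```

The tin is on the pad: the load dropped from 4.6 to 1.2 N. I release with a small opening and rise.

Call:
servo_tool(motion=[[[0, 0, -0.001], [0, 0, 0], -0.25], [[0, 0, -0.001], [0, 0, 0], -0.25], [[0, 0, -0.001], [0, 0, 0], -0.25], [[0, 0, -0.001], [0, 0, 0], -0.25], [[0, 0, 0.05], [0, 0, 0], -0.25], [[0, 0, 0.15], [0, 0, 0], -0.25], [[0, 0, 0.3], [0, 0, 0], -0.25], [[0, 0, 0.4], [0, 0, 0], -0.5], [[0, 0, 0.4], [0, 0, 0], -0.7], [[0, 0, 0.4], [0, 0, 0], -0.7]])

```text
time: 17.62
tcp_pos: [0.6041, 0.1703, 0.1111]
orientation: [-90.0, 0.1, 3.7]
contact_force: [0.2, 1.1, -0.2]
finger_gap: 0.0797
```

```bash
python3 - <<'E'
from h import *
o,w,s=look('m8.png',(250,80,420,250))
E
```

```text
0.07967439421943144 [ 0.20918167  1.09601977 -0.15899114] [0.60411876 0.17033862 0.11109987] [-90.00199358   0.09040663   3.70434902]
```

View pics/m8.png

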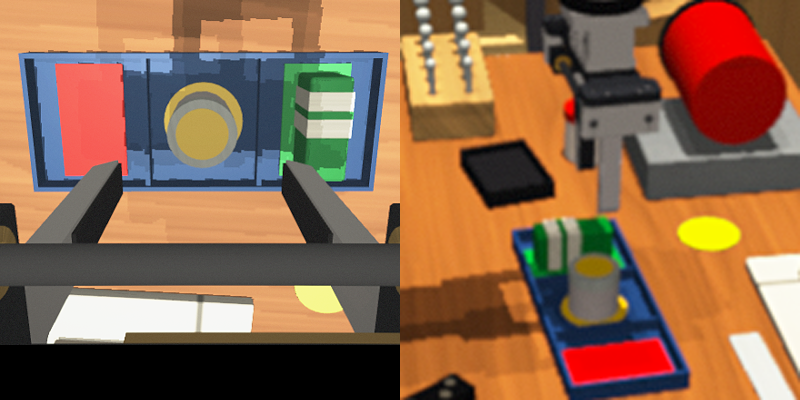

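The full tin is centred and upright on the yellow pad. Now to the other grey tin at (402,292) in the top view.

Call:
servo_tool(motion=[[[-0.1, -0.18, 0], [0, 0, 0], -0.7], [[-0.2, -0.36, 0], [0, 0, 0], -0.7], [[-0.3, -0.54, 0], [0, 0, 0], -0.7], [[-0.4, -0.72, 0], [0, 0, 0], -0.7], [[-0.5, -0.9, 0], [0, 0, 0], -0.7], [[-0.563, -1, 0], [0, 0, 0], -0.7], [[-0.563, -1, 0], [0, 0, 0], -0.7]])

```text
time: 18.6
tcp_pos: [0.4344, -0.1306, 0.111]
orientation: [-89.9, 0.1, 3.5]
contact_force: [0.3, 0.4, 1.0]
finger_gap: 0.0797
```

Call:
servo_tool(motion=[[[0, -0.061, -0.1], [0, 0, 0], -0.7], [[0, -0.061, -0.175], [0, 0, 0], -0.7], [[0, -0.061, -0.175], [0, 0, 0], -0.7], [[0, -0.061, -0.175], [0, 0, 0], -0.7]])

```text
time: 19.1
tcp_pos: [0.4365, -0.1474, 0.06]
orientation: [-90.0, -0.0, 3.8]
contact_force: [-0.3, -1.5, 0.6]
finger_gap: 0.0799
```

```bash
python3 - <<'E'
from h import *
o,w,s=look('m9.png',(180,180,380,380))
im=w['color'];hsv=cv2.cvtColor(im,cv2.COLOR_BGR2HSV)
m=((hsv[...,0]>20)&(hsv[...,0]<34)&(hsv[...,1]>100)).astype(np.uint8);m[350:]=0
n,l,st,c=cv2.connectedComponentsWithStats(m)
for k in range(1,n):
    if st[k,4]>500: print(st[k],c[k],back(w,c[k],.048,o))
E
```

```text
0.07989675541684331 [-0.30379897 -1.48803703  0.59899981] [ 0.43654902 -0.14735008  0.06000922] [-9.00002360e+01 -1.41192263e-02  3.77284029e+00]
[ 227   31   77   82 3537] [264.50579587  67.44811988] [[ 0.33577724 -0.1826768   0.048     ]]
[ 290  233   69   66 3604] [323.60876804 265.74139845] [[ 0.43480253 -0.14711068  0.048     ]]
```

View pics/m9.png

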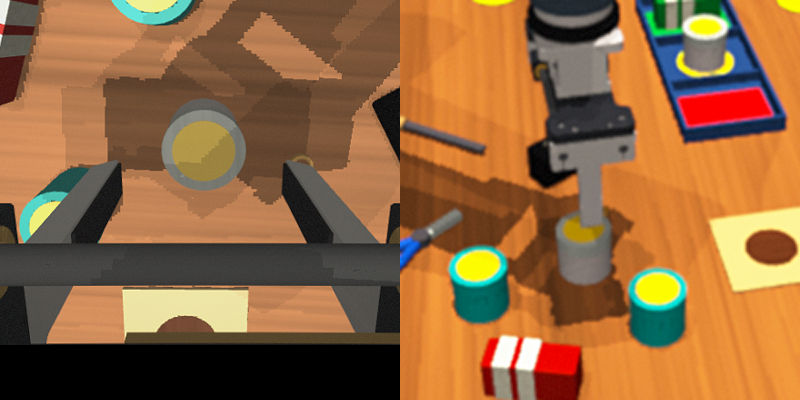

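The grey-sided tin is centred between the fingers, with its disc at (324,266). The turquoise ones stand clear. Gripping and lifting.

Call:
servo_tool(motion=[[[-0.003, 0.002, -0.1], [0, 0, 0], -0.7], [[-0.003, 0.002, -0.2], [0, 0, 0], -0.7], [[-0.003, 0.002, -0.243], [0, 0, 0], -0.7], [[-0.003, 0.002, -0.243], [0, 0, 0], -0.7], [[-0.003, 0.002, -0.243], [0, 0, 0], 1], [[-0.003, 0.002, -0.243], [0, 0, 0], 1], [[-0.003, 0.002, -0.243], [0, 0, 0], 1], [[-0.003, 0.002, -0.243], [0, 0, 0], 1], [[-0.003, 0.002, -0.243], [0, 0, 0], 1], [[-0.003, 0.002, -0.243], [0, 0, 0], 1]])

```text
time: 20.45
tcp_pos: [0.4354, -0.1474, -0.0128]
orientation: [-90.0, -0.0, 3.7]
contact_force: [-0.8, 0.6, 6.6]
finger_gap: 0.0497
```

Call:
servo_tool(motion=[[[0, 0, 0.05], [0, 0, 0], 1], [[0, 0, 0.15], [0, 0, 0], 1], [[0, 0, 0.3], [0, 0, 0], 1], [[0, 0, 0.3], [0, 0, 0], 1], [[0, 0, 0.3], [0, 0, 0], 1], [[0, 0, 0.3], [0, 0, 0], 1]])

```text
time: 21.2
tcp_pos: [0.4339, -0.1466, 0.0752]
orientation: [-89.9, 0.1, 3.7]
contact_force: [-0.1, -0.1, -1.0]
finger_gap: 0.0494
```

```bash
python3 - <<'E'
from h import *
o,w,s=look('m10.png',(180,130,380,330))
for k in range(3):get_image('top');print(get_obs()['contact_force'])
E
```

```text
0.04942932534351026 [-0.13847072 -0.09500286 -1.03740734] [ 0.43394425 -0.14655129  0.07524174] [-89.89714806   0.14242188   3.70592383]
[ 0.13150778 -0.65450422 -0.78367946]
[ 0.07443414 -0.43220761 -0.3408717 ]
[-0.44546968  1.29932893 -1.18060534]
```

View pics/m10.png

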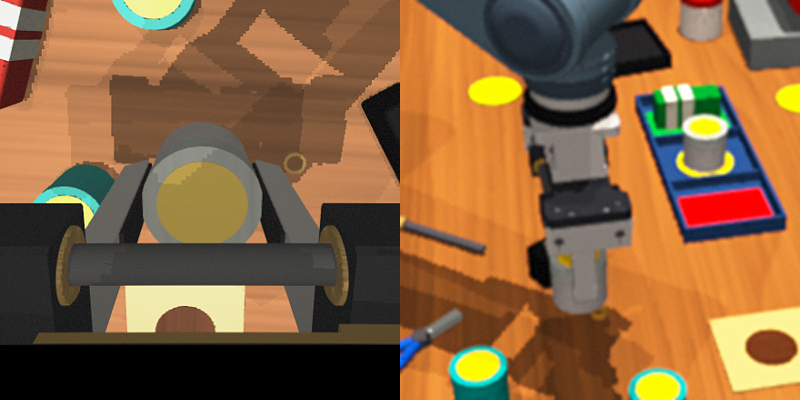

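It weighs about 0.5–1 N, so this is the empty tin. It goes to the cork mat.

Call:
servo_tool(motion=[[[0.1, 0, 0], [0, 0, 0], 1], [[0.25, 0, 0], [0, 0, 0], 1], [[0.4, -0.01, 0], [0, 0, 0], 1], [[0.55, -0.011, 0], [0, 0, 0], 1], [[0.602, -0.011, 0], [0, 0, 0], 1], [[0.602, -0.011, -0.08], [0, 0, 0], 1], [[0.602, -0.011, -0.17], [0, 0, 0], 1], [[0.602, -0.011, -0.2], [0, 0, 0], 1], [[0.602, -0.011, -0.2], [0, 0, 0], 1], [[0.602, -0.011, -0.2], [0, 0, 0], 1], [[0.602, -0.011, -0.2], [0, 0, 0], 1]])

```text
time: 22.82
tcp_pos: [0.6165, -0.1509, 0.018]
orientation: [-90.1, -0.1, 3.7]
contact_force: [-0.6, 0.3, 0.3]
finger_gap: 0.0495
```

```bash
python3 - <<'E'
from h import *
o,w,s=look('m11.png',(280,180,440,340))
E
```

```text
0.04946080569516753 [-0.56324478  0.28328527  0.31833644] [ 0.61654334 -0.15093925  0.01802122] [-90.05672157  -0.10668022   3.70802559]
```

View pics/m11.png

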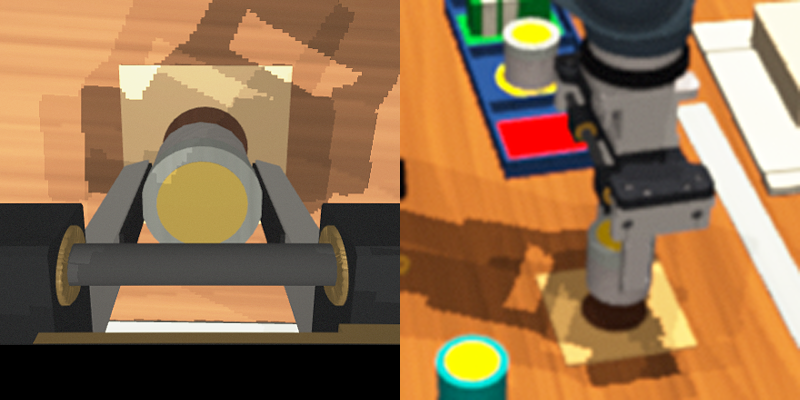

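Call:
servo_tool(motion=[[[0, 0.004, -0.05], [0, 0, 0], 1], [[0, 0.004, -0.085], [0, 0, 0], 1], [[0, 0.004, -0.09], [0, 0, 0], 1], [[0, 0.004, -0.09], [0, 0, 0], 1], [[0, 0.004, -0.09], [0, 0, 0], 1]])

```text
time: 23.55
tcp_pos: [0.6152, -0.149, -0.0105]
orientation: [-89.9, 0.1, 3.7]
contact_force: [-1.8, 2.5, 5.0]
finger_gap: 0.0497
```

Call:
servo_tool(motion=[[[0, 0, 0.002], [0, 0, 0], 1], [[0, 0, 0.002], [0, 0, 0], -0.3], [[0, 0, 0.002], [0, 0, 0], -0.3], [[0, 0, 0.002], [0, 0, 0], -0.3], [[0, 0, 0.002], [0, 0, 0], -0.3], [[0, 0, 0.05], [0, 0, 0], -0.3], [[0, 0, 0.15], [0, 0, 0], -0.3], [[0, 0, 0.3], [0, 0, 0], -0.3], [[0, 0, 0.4], [0, 0, 0], -0.4], [[0, 0, 0.4], [0, 0, 0], -0.4], [[0, 0, 0.4], [0, 0, 0], -0.4]])

```text
time: 24.92
tcp_pos: [0.615, -0.1491, 0.1087]
orientation: [-90.0, 0.1, 3.7]
contact_force: [0.0, 0.4, -0.5]
finger_gap: 0.0658
```

```bash
python3 - <<'E'
from h import *
o,w,s=look('m12.png',(280,180,440,340))
E
```

```text
0.065810101474822 [ 0.01000956  0.39417817 -0.54297538] [ 0.61496208 -0.14906023  0.10870021] [-8.99575906e+01  8.01339625e-02  3.70449430e+00]
```

View pics/m12.png

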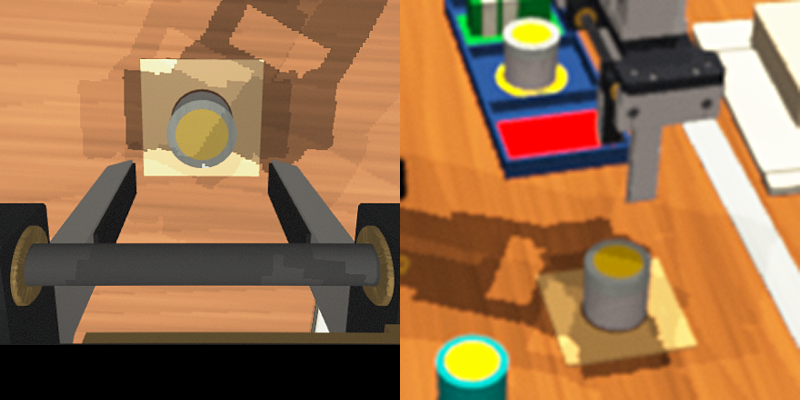

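Call:
servo_tool(motion=[[[-0.15, -0.1, 0], [0, 0, -0.08], -0.4], [[-0.3, -0.2, 0], [0, 0, -0.16], -0.4], [[-0.45, -0.3, 0], [0, 0, -0.24], -0.4], [[-0.6, -0.4, 0], [0, 0, -0.325], -0.4], [[-0.786, -0.456, 0], [0, 0, -0.325], -0.4], [[-0.786, -0.456, -0.1], [0, 0, -0.325], -0.4], [[-0.786, -0.456, -0.15], [0, 0, -0.325], -0.4], [[-0.786, -0.456, -0.15], [0, 0, -0.325], -0.4], [[-0.786, -0.456, -0.15], [0, 0, -0.325], -0.4]])

```text
time: 26.15
tcp_pos: [0.3806, -0.2862, 0.0651]
orientation: [-90.0, -0.0, -15.7]
contact_force: [0.6, -0.2, -0.1]
finger_gap: 0.0659
```

```bash
python3 - <<'E'
from h import *
o,w,s=look('m13.png',(150,230,350,430))
im=w['color'].copy()
def box(cx,cy,yaw):
    c,s=np.cos(np.radians(yaw)),np.sin(np.radians(yaw))
    return [[cx+c*a-s*b,cy+s*a+c*b,.04] for a,b in [(.04,.016),(.04,-.016),(-.04,-.016),(-.04,.016)]]
cv2.polylines(im,[proj(w,box(.3802,-.2866,-15.8),o).astype(int)],1,(255,255,0),1)
save('w7.png',im,(120,80,520,400),2)
E
```

```text
0.06594205949314744 [ 0.59583358 -0.16312818 -0.10816564] [ 0.38062594 -0.28619026  0.06508214] [-9.00117169e+01 -1.37022521e-02 -1.57250615e+01]
```

View pics/w7.png

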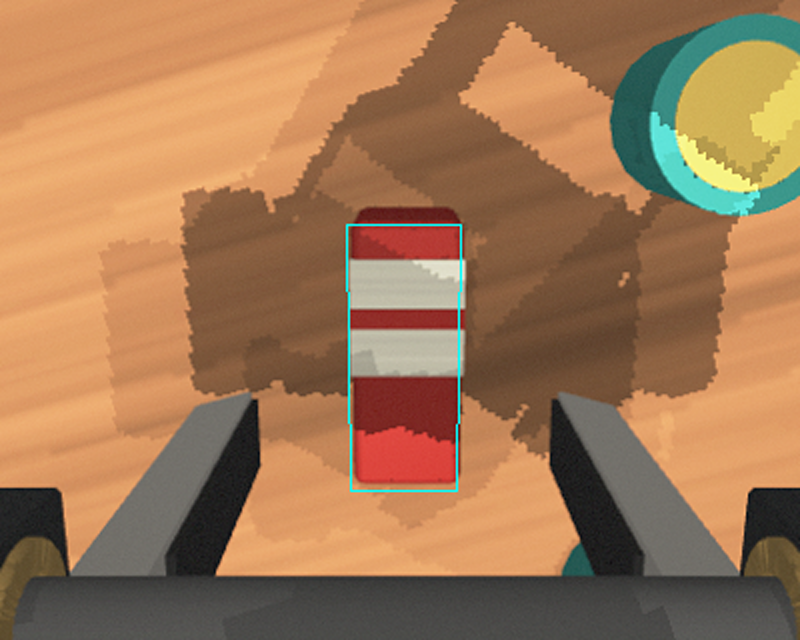

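The overlay matches the red bar to about 1 mm. Grasping and lifting.

Call:
servo_tool(motion=[[[-0.003, 0.002, -0.1], [0, 0, 0], -0.4], [[-0.003, 0.002, -0.2], [0, 0, 0], -0.4], [[-0.003, 0.002, -0.26], [0, 0, 0], -0.4], [[-0.003, 0.002, -0.26], [0, 0, 0], -0.4], [[-0.003, 0.002, -0.26], [0, 0, 0], -0.4], [[-0.003, 0.002, -0.26], [0, 0, 0], 1], [[-0.003, 0.002, -0.26], [0, 0, 0], 1], [[-0.003, 0.002, -0.26], [0, 0, 0], 1], [[-0.003, 0.002, -0.26], [0, 0, 0], 1], [[-0.003, 0.002, -0.26], [0, 0, 0], 1], [[-0.003, 0.002, -0.26], [0, 0, 0], 1]])

```text
time: 27.62
tcp_pos: [0.3791, -0.2856, -0.0131]
orientation: [-90.0, -0.0, -15.8]
contact_force: [-0.1, 0.7, 3.1]
finger_gap: 0.0318
```

Call:
servo_tool(motion=[[[0, 0, 0.05], [0, 0, 0], 1], [[0, 0, 0.2], [0, 0, 0], 1], [[0, 0, 0.4], [0, 0, 0], 1], [[0, 0, 0.5], [0, 0, 0], 1], [[0, 0, 0.5], [0, 0, 0], 1], [[0, 0, 0.5], [0, 0, 0], 1]])

```text
time: 28.38
tcp_pos: [0.3782, -0.2846, 0.1351]
orientation: [-89.9, 0.1, -15.8]
contact_force: [-0.1, -0.4, -2.1]
finger_gap: 0.0318
```

```bash
python3 - <<'E'
from h import *
o,w,s=look('m14.png',(150,230,350,430))
im=w['color'].copy()
p=np.round(ptool(w,bartool(-.0528))).astype(int)
cv2.polylines(im,[p[:4]],1,(255,0,255),1);cv2.polylines(im,[p[4:]],1,(255,255,0),1)
save('w8.png',im,(220,150,420,420),2.2)
E
```

```text
0.031843285651435356 [-0.08193941 -0.36830621 -2.12596671] [ 0.37816982 -0.28461745  0.13514112] [-89.91662667   0.1257127  -15.79721979]
```

View pics/w8.png

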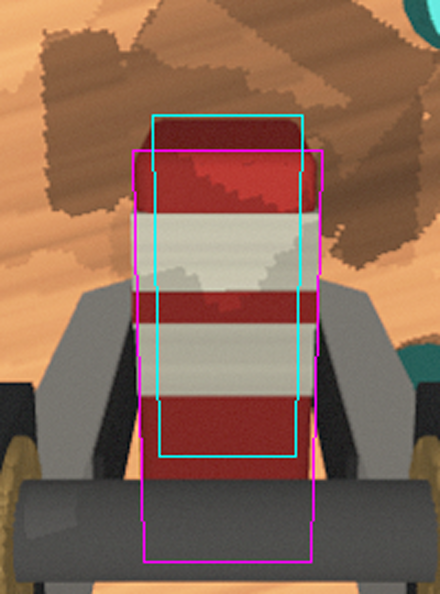

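Call:
servo_tool(motion=[[[0.1, 0.15, 0], [0, 0, 0.06], 1], [[0.25, 0.32, 0], [0, 0, 0.12], 1], [[0.4, 0.5, 0], [0, 0, 0.2], 1], [[0.55, 0.66, 0], [0, 0, 0.28], 1], [[0.68, 0.8, 0], [0, 0, 0.325], 1], [[0.75, 0.92, 0], [0, 0, 0.325], 1], [[0.774, 1, 0], [0, 0, 0.325], 1], [[0.774, 1, 0], [0, 0, 0.325], 1], [[0.774, 1, 0], [0, 0, 0.325], 1]])

```text
time: 29.6
tcp_pos: [0.6103, 0.0139, 0.1354]
orientation: [-90.0, 0.1, 3.7]
contact_force: [0.7, -0.7, -2.3]
finger_gap: 0.0318
```

Call:
servo_tool(motion=[[[0, 0.1, 0], [0, 0, 0], 1], [[0, 0.21, 0], [0, 0, 0], 1], [[0, 0.21, -0.15], [0, 0, 0], 1], [[0, 0.21, -0.3], [0, 0, 0], 1], [[0, 0.21, -0.35], [0, 0, 0], 1], [[0, 0.21, -0.35], [0, 0, 0], 1], [[0, 0.21, -0.35], [0, 0, 0], 1], [[0, 0.21, -0.35], [0, 0, 0], 1]])

```text
time: 30.6
tcp_pos: [0.6128, 0.0772, 0.0339]
orientation: [-90.0, -0.2, 3.7]
contact_force: [0.1, 0.6, -2.5]
finger_gap: 0.0318
```

```bash
python3 - <<'E'
from h import *
o,w,s=look('m15.png',(250,120,420,290))
E
```

```text
0.03181746641301081 [ 0.06473245  0.59526159 -2.45547263] [0.61278695 0.07719844 0.03387249] [-90.02590932  -0.20178856   3.69710294]
```

View pics/m15.png

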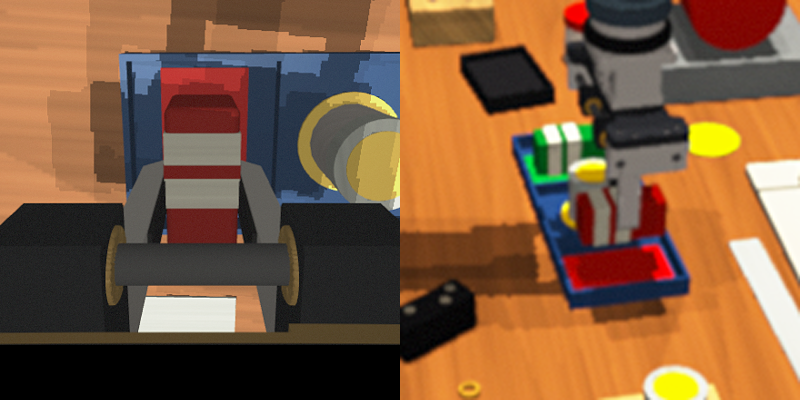

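Call:
servo_tool(motion=[[[-0.002, 0, -0.06], [0, 0, 0], 1], [[-0.002, 0, -0.11], [0, 0, 0], 1], [[-0.002, 0, -0.126], [0, 0, 0], 1], [[-0.002, 0, -0.126], [0, 0, 0], 1], [[-0.002, 0, -0.126], [0, 0, 0], 1], [[-0.002, 0, -0.126], [0, 0, 0], 1]])

```text
time: 31.45
tcp_pos: [0.6105, 0.0775, -0.0064]
orientation: [-90.0, 0.0, 3.7]
contact_force: [-0.0, -0.0, -2.1]
finger_gap: 0.0318
```

Call:
servo_tool(motion=[[[0, 0, -0.004], [0, 0, 0], 1], [[0, 0, -0.004], [0, 0, 0], 1], [[0, 0, -0.004], [0, 0, 0], 1]])

```text
time: 31.82
tcp_pos: [0.6108, 0.0774, -0.007]
orientation: [-90.0, -0.0, 3.7]
contact_force: [0.2, -0.1, 0.9]
finger_gap: 0.0314
```

The bar is seated. I release, rise, then back away to clear the view.

Call:
servo_tool(motion=[[[0, 0, 0], [0, 0, 0], 0], [[0, 0, 0], [0, 0, 0], 0], [[0, 0, 0], [0, 0, 0], 0], [[0, 0, 0], [0, 0, 0], 0], [[0, 0, 0.05], [0, 0, 0], 0], [[0, 0, 0.15], [0, 0, 0], 0], [[0, 0, 0.3], [0, 0, 0], 0], [[0, 0, 0.5], [0, 0, 0], 0], [[0, 0, 0.6], [0, 0, 0], 0], [[0, 0, 0.6], [0, 0, 0], 0]])

```text
time: 33.08
tcp_pos: [0.6128, 0.0774, 0.177]
orientation: [-90.1, -0.4, 3.7]
contact_force: [-0.4, -0.6, 0.7]
finger_gap: 0.0475
```

```bash
python3 - <<'E'
from h import *
o,w,s=look('m16.png',(250,120,420,290),(0,0,640,480))
E
```

```text
0.047474938239632815 [-0.36212994 -0.62379162  0.71432501] [0.61280428 0.07737589 0.17703058] [-90.05124628  -0.42727857   3.71476263]
```

View pics/m16.png

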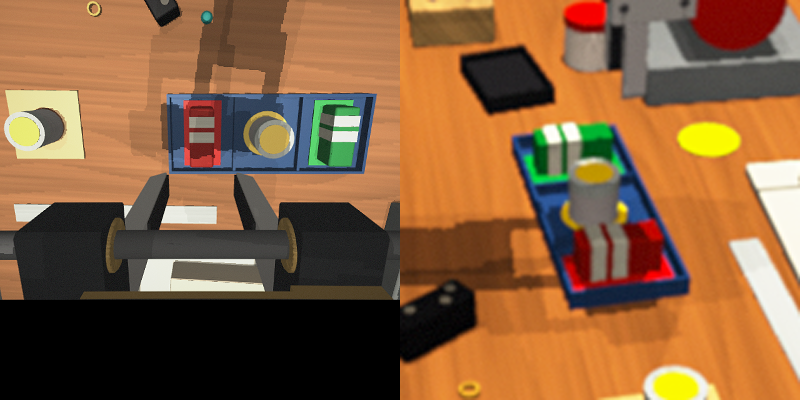

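Call:
servo_tool(motion=[[[-0.15, -0.15, 0.2], [0, 0, 0], 0], [[-0.3, -0.35, 0.2], [0, 0, 0], 0], [[-0.4, -0.55, 0.2], [0, 0, 0], 0], [[-0.5, -0.75, 0.2], [0, 0, 0], 0], [[-0.6, -0.95, 0.2], [0, 0, 0], 0], [[-0.6, -1, 0.2], [0, 0, 0], 0], [[-0.6, -1, 0.2], [0, 0, 0], 0], [[-0.6, -1, 0.2], [0, 0, 0], 0]])

```text
time: 34.17
tcp_pos: [0.4301, -0.2217, 0.231]
orientation: [-89.8, 0.1, 3.7]
contact_force: [0.3, -0.4, -0.3]
finger_gap: 0.0473
```

```bash
python3 - <<'E'
from h import *
t=get_image('top');save('t3.png',t['color'],(140,120,520,400),2);save('s9.png',get_image('side')['color'])
E
```

```text
(no output)
```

View pics/t3.png

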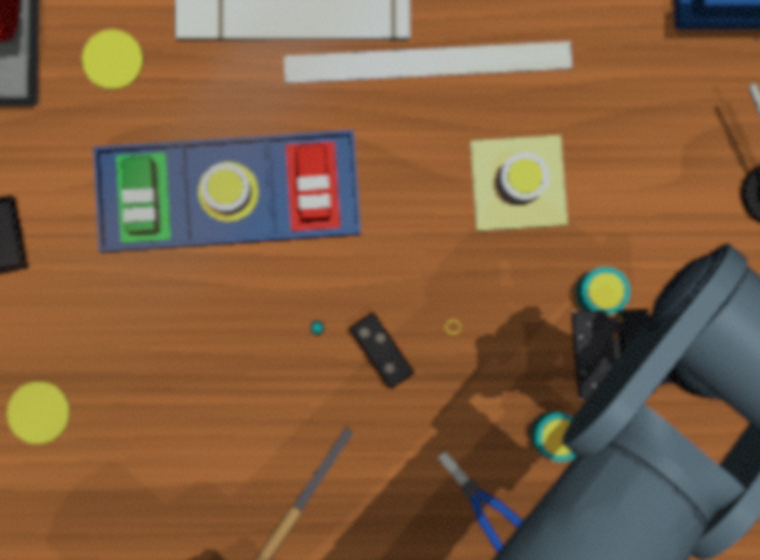

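View pics/s9.png

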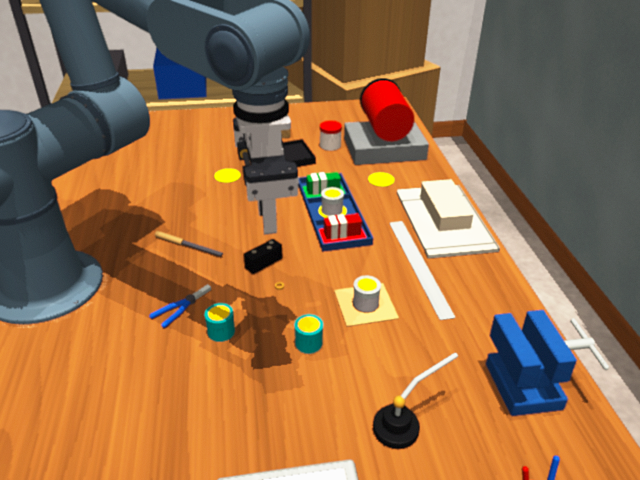

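Everything looks placed. A numeric check from the top view:

```bash
python3 - <<'E'
from h import *
i=get_image('top');im=i['color']
hsv=cv2.cvtColor(im,cv2.COLOR_BGR2HSV);H,S,V=[hsv[...,k].astype(int) for k in range(3)]
def yel(b,z):
    x0,y0,x1,y1=b;m=np.zeros(H.shape,np.uint8);m[y0:y1,x0:x1]=((H>22)&(H<34)&(S>130)&(V>140))[y0:y1,x0:x1]
    n,l,s,c=cv2.connectedComponentsWithStats(m);k=1+np.argmax(s[1:,4]);return s[k,4],c[k],back(i,c[k],z)[0]
# tin lids via bright low-saturation ring
def ring(b,z,ref,name):
    x0,y0,x1,y1=b;m=((S<70)&(V>120))[y0:y1,x0:x1].astype(np.uint8)
    q=np.vstack(cv2.findContours(m,cv2.RETR_EXTERNAL,cv2.CHAIN_APPROX_NONE)[0]);c,r=cv2.minEnclosingCircle(q)
    w=back(i,np.add(c,(x0,y0)),z)[0];print(name,np.round(w,4),'r',r,'off mm',np.round((w[:2]-ref)*1000,1))
ring((240,198,270,230),.054,(.6062,.1703),'full/yellow pad')
ring((388,192,418,225),.051,(.6158,-.1508),'empty/mat')
for n,b,ref in [('green',(198,190,226,245),(.6005,.2636)),('red',(283,185,311,240),(.6123,.0773))]:
    x0,y0,x1,y1=b
    m=((S<90)&(V>120))[y0:y1,x0:x1].astype(np.uint8)
    q=np.vstack(cv2.findContours(m,cv2.RETR_EXTERNAL,cv2.CHAIN_APPROX_NONE)[0]).reshape(-1,2)+(x0,y0)
    r=cv2.minAreaRect((back(i,q,.046)[:,:2]*1000).astype(np.float32));print(n,'sleeve bands',np.round(r,1) if 0 else r)
m=np.zeros(H.shape,np.uint8);m[270:318,310:352]=(V<75)[270:318,310:352]
q=max(cv2.findContours(m,cv2.RETR_EXTERNAL,cv2.CHAIN_APPROX_NONE)[0],key=len)
print('char',cv2.minAreaRect((back(i,q.reshape(-1,2),.04)[:,:2]*1000).astype(np.float32)),'was 430.4 4.6')
def box(cx,cy,z,a=.04,b=.016):
    c,s=np.cos(np.radians(3.7)),np.sin(np.radians(3.7))
    return [[cx+c*p*a-s*q*b,cy+s*p*a+c*q*b,z] for p,q in [(1,1),(1,-1),(-1,-1),(-1,1)]]
S4=4;out=cv2.resize(im[180:255,180:330],None,fx=5,fy=5,interpolation=cv2.INTER_CUBIC)
for c in [(.6005,.2636),(.6123,.0773)]:
    for z,a,b,col in [(.046,.04,.016,(255,0,255)),(.006,.048,.027,(255,255,0))]:
        cv2.polylines(out,[np.round((proj(i,box(*c,z,a,b))-(180,180)+.5)*5).astype(int)],1,col,1)
cv2.imwrite('pics/t4.png',out)
E
```

```text
full/yellow pad [0.6006 0.166  0.054 ] r 16.43006706237793 off mm [-5.6 -4.3]
empty/mat [ 0.617 -0.153  0.051] r 13.887550354003906 off mm [ 1.2 -2.2]
green sleeve bands ((602.0399169921875, 255.19911193847656), (107.2520751953125, 54.958194732666016), 0.4274871349334717)
red sleeve bands ((611.5184326171875, 75.4049072265625), (57.71260452270508, 110.01171875), 89.99330139160156)
char ((430.3299560546875, 4.670555114746094), (78.48490905761719, 32.542503356933594), 34.42432403564453) was 430.4 4.6
```

View pics/t4.png

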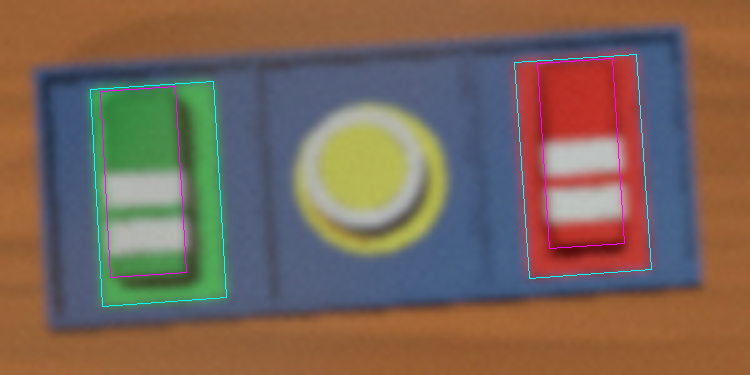

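```bash
python3 - <<'E'
from h import *
i=get_image('top');im=i['color'];h=cv2.cvtColor(im,cv2.COLOR_BGR2HSV)
print(back(i,[(252.3,213.2)],.054),proj(i,[[.6062,.1703,.054]]))
from bench import hand_in
print(get_obs()['qvel'].round(2));print(hand_in())
E
```

```text
[[0.60463555 0.16899217 0.054     ]] [[251.68485745 212.4701596 ]]
[-0.12 -0.21 -0.16  0.04 -0.01 -0.02]
the job is handed in; nothing more can be done
None
```

The caddy is restocked and handed in at about 35 s. No verdict is reported, so success rests on my own camera checks.

**What I did**
- The green and red bars lie flat and lengthwise on their own pads.
- The left grey tin weighed about 4.5 N, so it is the full one and stands on the yellow pad in the caddy. The right grey tin weighed under 1 N, so it is the empty one and stands on the cork mat.
- I did not touch the turquoise tins or the charcoal block.

**Last checks, from the top view**

| Item | Measured offset |
|---|---|
| Bars from pad centres | about 2 mm, by overlay |
| Full tin from pad centre | about 2 mm |
| Empty tin from mat centre | about 2.5 mm |
| Charcoal block from start | 0.1 mm |

**What failed or disagreed**
- **Reported tip position:** the physical fingertips sit about 30 mm short of the reported TCP. My first grasp of the green bar closed just above it. I measured the offset in the side and wrist views and allowed for it from then on.
- **Automatic position fits:** one fit put the full tin 7 mm off, because it also picked up pixels outside the lid. The automatic fits of the two bars failed the same way. The table uses the lid centre I read by hand for the full tin and the outline overlay for the bars.

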